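Stow the analyser's batteries and sample stands in the charging corner

TASK

Put the inspection kit away: put every battery pack on the table into a bay of the charging station, hooking its tongue under the bay's lip and swinging the tail down until the pack lies flat and fully home, and once all the packs are in, throw the station's master switch fully over to on (away from the robot). Also hang both sample stands by their windows on the rack's pegs, one to a peg, so that they hang freely with the foot down. Leave the blue analyser where it is.

Things in the scene. Friction and masses are not known exactly. Their poses are not given: they have to be found in the camera images.
- pack0_mid (a point): Battery pack: black block 88 long (its x), 44 wide (y), 26 mm high; at its -x end a grey tongue 16 long, 36 wide, 9 mm thick, flush with the underside. Point: centre of the black block, 13 mm above the underside; tongue tip 60 mm towards its -x, plain tail 44 mm towards +x, z up. 180 g. Starts flat on the table, tongue roughly towards the robot. None if absent.
- pack1_mid (a point): Battery pack, the same in all as pack0: point at the centre of the black block. None if absent.
- pack2_mid (a point): Battery pack, the same in all as pack0: point at the centre of the black block. None if absent.
- charger: Charging station, grey base 150 x 360 mm, fixed during a run, three alike bays 92 mm apart with floor 20 mm above the table; origin on the table. A pack goes in only tongue first: tilted 12 to 18 degrees nose down, tongue slid under the lip to the end stop, then tail swung down inside the rear wall. Any pack fits any bay; two or three packs are there.
- bay0 (a point): Bay nearest the switch: where the centre of a pack's block lies when home, 13 mm above the bay floor; axes as a seated pack's. Lip at the -x (robot's) end: 16 to 21 mm above the floor, edge at x = -53.5 mm; end stop x = -62, cheeks 40 mm apart. At +x a 10 mm high rear wall, inner face x = 45.5, cheeks 48 mm apart from x = 37 on. Open at both sides between, so fingers fit there.
- bay1 (a point): Middle bay, the same as bay0.
- bay2 (a point): Bay farthest from the switch, the same as bay0.
- stand0_eye (a point): Sample stand: upright aluminium plate 10 thick (its x), 60 wide (y), with a round window 30 mm across through it along x, on a steel foot 44 (x) x 60 (y) x 8 mm. 92 mm high, 140 g, same front and back. Point: centre of the window, 47 mm above the underside; 30 mm of solid plate above the window. z up. Starts standing on the table.
- stand1_eye (a point): Sample stand, the same as stand0: point at the centre of its window.
- peg0 (a point): Peg of the aluminium rack, rightmost (-y): level rod 8 mm thick, 150 mm above the table. Point: on its axis, half-way; x along the rod towards the rail it stands out from (rail 35 mm on, its top 156 mm above the table), z up. Its free end, towards the robot, turns up: from 25 mm on it rises 10 mm, ending 37 mm from the point, tip spanning 146 to 164 mm height. Fixed.
- peg1 (a point): Middle peg, the same as peg0, 85 mm from it.
- peg2 (a point): Leftmost peg (+y), the same as peg0, 85 mm from peg1.
- switch (a joint): Master switch of the charging station, a toggle lever: 0 = off, leaning to the robot's side (the station's -x); it swings about the station's y axis to +x, 1.0 rad = fully on; stays where it is left, stiff enough not to fall; a push of a few N moves it.
- switch_tip (a point): Free end of the master switch lever, a short bar 60 mm long standing on a small block at the right-hand (-y) end of the charging station; from off to on it travels about 58 mm towards the station's +x.
- analyser: Bystander: blue handheld analyser, 110 x 190 x 45 mm, lying on the table to the right; origin under its centre. Leave it alone.
Things that resemble listed ones, but are neither listed nor needed, are in the scene too. What is shaped like the part that bears stand1_eye but green or purple is not meant.

How it is judged:
By the outcome, as a careful person would: the job done as asked, in the order asked, and still so for the second after the job is handed in, with the robot touching nothing.
Of pack0, pack1, pack2 only 2 to 3 are there at a start; the rules pass over those that are not, and their reading is None.
At some moment in a run one of pack0, pack1, pack2 may be knocked a few centimetres aside while the robot is not near it.
It also fails if it takes over 210 s, if anything falls off the work surface, if the arm or the gripper's body presses on something with over 40 N, if the wrist force passes 120 N, or if a joint passes its speed limit or range.

ROBOT

A 6-joint arm with a two-finger parallel gripper is mounted at the origin on the work surface. World frame = base frame: x ahead of the robot, y to its left, z up, the work surface at z = 0. Lengths are in m, angles in rad, forces in N, time in s.
With the tool pointing down it reaches from about 0.35 to 0.775 m from the base axis. Payload 5.5 kg.
Tool frame: the origin (TCP) lies on the centre line of the jaws, within the pads' length; the fingertips stand 11 mm ahead of it and the grasp point (between the pads) lies 8 mm behind it (env.nose_length is the distance from the TCP to the fingertips, in m); x points along the fingers, z is the direction in which the jaws open and shut, and the axes are right-handed (so a half turn about x gives the same grasp; the last joint's range is limited). The gripper opens to 85 mm and grips with 20 to 120 N. Pads are 22 mm wide; open, the fingers measure 114 mm over their backs; the gripper's body (76 mm by 85 mm) begins 54 mm behind the grasp point. The pads swing forward as they close: fully open they stand 13 mm farther back than shut.
Start: joints at [-1.329, 0.313, 0.046, 1.304, 0, 1.431], TCP at [0.214, -0.534, 0.242] pointing down, gripper open.
Joint ranges: [-2.76, 2.76], [-0.86, 1.69], [-1.03, 1.26], [-2.2, 2.34], [-1.47, 1.5], [-3.14, 3.14]. Speed limits (rad/s): [2.57, 2.57, 3.14, 3.14, 3.14, 3.14].

INTERFACE

Orientations are given as a unit quaternion [w, x, y, z].
In Python, from workcell import env gives the robot as it stands. The module is installed in compiled form; this text tells all that it offers.
- The arm moves only by the tool step_arm, never from a script. Its argument "moves" is a list that holds one entry, the list of rows, each a list of 7 numbers: the turn, a rotation vector about the tool's x, y, z in rad, then the shift along the tool's x, y, z in m, then the opening, from 0 (shut) to 1 (fully open). In form: [[[rx, ry, rz, tx, ty, tz, grip], ...]]. A call has 1 to 12 rows; each row is the pose to reach, as a shift and turn from the pose measured when the call began, along the tool's axes at that moment; what a row does not reach only later rows make up. A row lasts 1/10 s, in which the tool goes at most 50 mm and 8.59 degrees, less where a joint would pass 70% of its speed; a pose out of reach is approached as far as the arm can. A call with a gripper value outside its range is refused whole. The fingers move at their own pace and stop on an object; "force" is the grip in N (left out, the last holds). Time passes only in rows, so rows that repeat a pose let the fingers close. It gives the time, the measured TCP pose, the force and the opening at its end, in the units of the state.
- env.get_state(): the state, without advancing time (a new reading comes with each control period).
- env.read_camera(name): name is "scene" or "top"; returns (picture, depth): 480x640x3 uint8, red, green, blue; 480x640 float32, m along the optical axis (not along the pixel's ray), 0 where there is no reading.
- env.get_calibration(name): a dict with "mtx" (3x3 intrinsics, pixels), "camera_from_world" (4x4, takes a point from world to camera coordinates). Camera axes: x right, y down, z forward; pixel columns grow to the right and rows downward; lengths in m; the calibration is good to about 2 mm. A picture is of the moment at which its call begins. get_calibration takes no time and is no camera call.
- env.hand_in(): hands the job in, once; it reports no verdict.
Trained networks look in the newest picture that a camera, given by its name, has taken for a name from the list of things; names that differ only in an ending like _2 or _b are one class to them, and where a whole thing is asked for, a point or a joint stands for the part that bears it (a point fixed in the world has none). Each returns a list of dicts, best first, with "confidence" (0 to 1); they miss things now and then, are a little off and sometimes report something else, mostly with a low value. They report only what shows in the picture. A call takes as long as a camera call. They do not tell look-alikes from the thing itself.
- env.boxes_of(camera, thing): "uv" ([column, row] in pixels, amid what is visible of it).
- env.silhouettes(camera, thing): "mask" (480x640 bool, what is visible of it) and "uv" ([column, row] in pixels, amid what is visible of it).
The state is a dict: "clock": time; "joint_pos": joint angles; "qvel": joint speeds; "tau": joint torques, N m; "tcp_pos": TCP position; "orientation": TCP orientation; "wrist_force": force on the tool from outside, world axes, zero at the start; "ft_torque": the same for the moment, N m; "finger_gap": finger opening in m.
Only numpy, scipy, OpenCV 4.12 (cv2) and the standard library are available. Lean on these libraries where they do the work, as an engineer would, in place of code of your own. Each camera call takes 0.05 s, during which the arm holds its last target.

## Working session

There is one attempt and no reset: what is moved stays moved. The work goes in short steps, Python scripts to look and compute and a tool call to move; the robot and the scene stay as the last step left them, time stands still between calls to the robot, and variables do not carry over. Pictures are saved under pics/ and viewed, and the job is handed in when it is done.

Besides the shell and the picture viewer there is one more tool, called after "Call:" as name(argument=value, ...) on one line, values as JSON. step_arm: Moves the arm, as the interface text tells. Its arguments: {"type":"object","properties":{"moves":{"type":"array","items":{"type":"array","items":{"type":"array","items":{"type":"number"}}}},"force":{"type":"number"}},"required":["moves"]}

```bash
mkdir -p pics; ls
python3 - <<'E'
from workcell import env
import cv2,numpy as np
s=env.get_state(); print(s)
for n in ("scene","top"):
    p,d=env.read_camera(n); c=env.get_calibration(n); print(n,c["mtx"],c["camera_from_world"])
    cv2.imwrite(f"pics/{n}0.png",p[:,:,::-1]); np.save(f"{n}_d.npy",d)
E
```

```text
pics
{'clock': 0.0, 'joint_pos': array([-1.32856284e+00,  3.13997616e-01,  4.49742441e-02,  1.30360474e+00,
        2.09737876e-05,  1.43119058e+00]), 'qvel': array([ 0.00142405,  0.00081921,  0.00076779,  0.00099384, -0.00074001,
        0.00136984]), 'tau': array([-9.36357792e-04, -4.80626893e+01,  2.98533869e+01,  1.92409067e-02,
       -3.13079145e-04, -5.84569193e-06]), 'tcp_pos': array([ 0.2141349 , -0.53310663,  0.24140851]), 'orientation': array([ 0.5853199 ,  0.39647333,  0.58627163, -0.39559461]), 'wrist_force': array([-0.11592047,  0.52610935,  0.38130463]), 'ft_torque': array([-0.02415499,  0.03844896, -0.00316714]), 'finger_gap': 0.08551376784834111}
scene [[477.64484842   0.         317.4829438 ]
 [  0.         477.64484842 235.21629432]
 [  0.           0.           1.        ]] [[ 0.24627272  0.96916457  0.00835315 -0.07791939]
 [ 0.64486918 -0.15742045 -0.74790543 -0.2757638 ]
 [-0.7235285   0.18957539 -0.66375273  1.52113924]
 [ 0.          0.          0.          1.        ]]
top [[604.04340242   0.         309.46334002]
 [  0.         604.04340242 247.45311506]
 [  0.           0.           1.        ]] [[-0.02724241 -0.99960394  0.0070582  -0.06094242]
 [-0.99648536  0.02659654 -0.07943267  0.57681587]
 [ 0.07921349 -0.00919733 -0.99681524  1.42595728]
 [ 0.          0.          0.          1.        ]]
```

View pics/scene0.png

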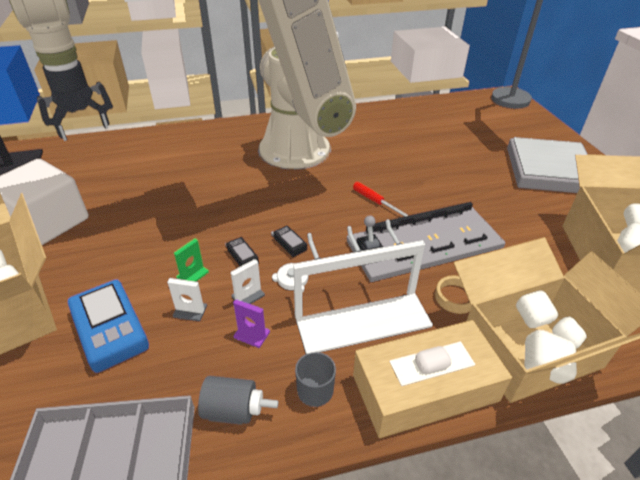

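View pics/top0.png

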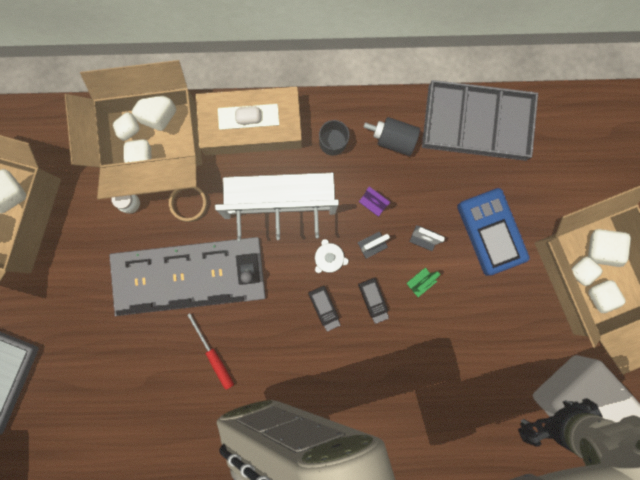

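The picture shows two packs (top ~(324,308) and (374,300)), and two white stands (top ~(375,243) and (428,237)); purple (375,201) and green (424,283) are the decoys. The charger is at ~(187,275), with the switch at (248,270) and the rack at (278,205).

```bash
cat > h.py <<'E'
from workcell import env
import cv2,numpy as np
from scipy.spatial.transform import Rotation as R
np.set_printoptions(precision=4,suppress=True)
def cal(n):
    c=env.get_calibration(n); return np.array(c["mtx"]),np.array(c["camera_from_world"])
def cloud(n,d):
    K,T=cal(n); v,u=np.mgrid[0:480,0:640]
    P=np.stack([(u-K[0,2])/K[0,0]*d,(v-K[1,2])/K[1,1]*d,d],-1)
    W=(P-T[:3,3])@T[:3,:3]; W[d<=0]=np.nan
    return W
def proj(n,p):
    K,T=cal(n); q=T[:3,:3]@np.asarray(p)+T[:3,3]; q=K@q; return q[:2]/q[2]
def onz(n,uv,z):
    K,T=cal(n); r=T[:3,:3].T@np.array([(uv[0]-K[0,2])/K[0,0],(uv[1]-K[1,2])/K[1,1],1]); o=-T[:3,:3].T@T[:3,3]
    return o+r*(z-o[2])/r[2]
def crop(p,x0,y0,x1,y1,f,name):
    cv2.imwrite(name,cv2.resize(p[y0:y1,x0:x1,::-1],None,fx=f,fy=f,interpolation=cv2.INTER_CUBIC))
def q2R(q): return R.from_quat([q[1],q[2],q[3],q[0]])
E
python3 - <<'E'
from h import *
P={}
for n in ("scene","top"):
    p,d=env.read_camera(n); P[n]=(p,d)
    np.savez(f"{n}1.npz",p=p,d=d)
crop(P["top"][0],100,160,460,340,2.2,"pics/t1.png")
crop(P["scene"][0],160,170,520,370,2.2,"pics/s1.png")
for n in ("scene","top"):
  W=cloud(n,P[n][1])
  for t in ("pack0_mid","stand0_eye","charger","switch","analyser"):
    for r in env.silhouettes(n,t):
        m=r["mask"]; w=W[m]; w=w[~np.isnan(w[:,0])]
        print(n,t,round(r["confidence"],2),np.round(r["uv"]),m.sum(),np.median(w,0),"zmax",np.percentile(w[:,2],[5,98]))
        np.save(f"m_{n}_{t}_{int(r['uv'][0])}.npy",m)
E
```

```text
scene pack0_mid 0.66 [291. 242.] 620 [ 0.4519 -0.1043  0.0245] zmax [0.0054 0.0288]
scene stand0_eye 0.91 [183. 305.] 1089 [ 0.6017 -0.3538  0.0361] zmax [0.0037 0.0924]
scene charger 0.88 [431. 239.] 6487 [0.5212 0.2339 0.0203] zmax [0.007  0.1077]
scene charger 0.48 [249. 283.] 944 [ 0.5879 -0.2243  0.0414] zmax [0.0057 0.0927]
scene switch 0.56 [369. 226.] 151 [0.5188 0.0725 0.0948] zmax [0.0447 0.1105]
scene analyser 0.68 [108. 328.] 4808 [ 0.6314 -0.5085  0.0441] zmax [0.0157 0.0483]
scene analyser 0.43 [357. 313.] 7497 [ 0.6909 -0.0066  0.0087] zmax [0.0047 0.1567]
scene analyser 0.36 [187. 302.] 1133 [ 0.6013 -0.3537  0.0351] zmax [0.0019 0.0923]
top stand0_eye 0.76 [424. 239.] 477 [ 0.5877 -0.3515  0.0299] zmax [0.0046 0.096 ]
top charger 0.92 [187. 276.] 9425 [0.5143 0.2193 0.0212] zmax [0.0153 0.0516]
top switch 0.49 [244. 277.] 105 [0.5057 0.0688 0.1074] zmax [0.074  0.1151]
top analyser 0.82 [489. 233.] 3748 [ 0.5992 -0.5109  0.0455] zmax [0.0326 0.0531]
top analyser 0.32 [426. 238.] 517 [ 0.5877 -0.3516  0.0217] zmax [0.0018 0.0961]
```

View pics/t1.png

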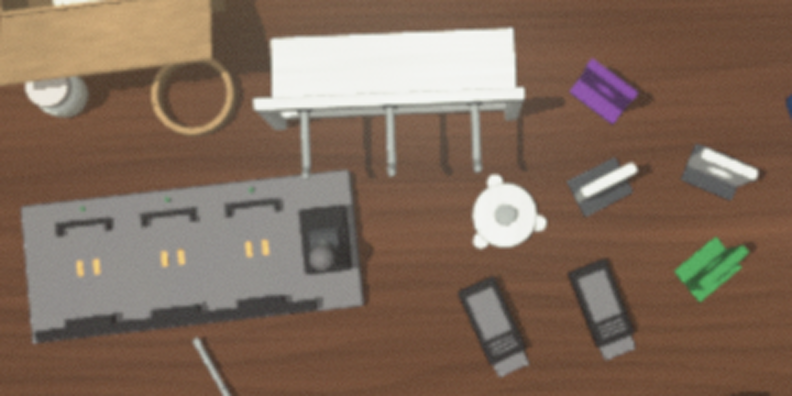

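View pics/s1.png

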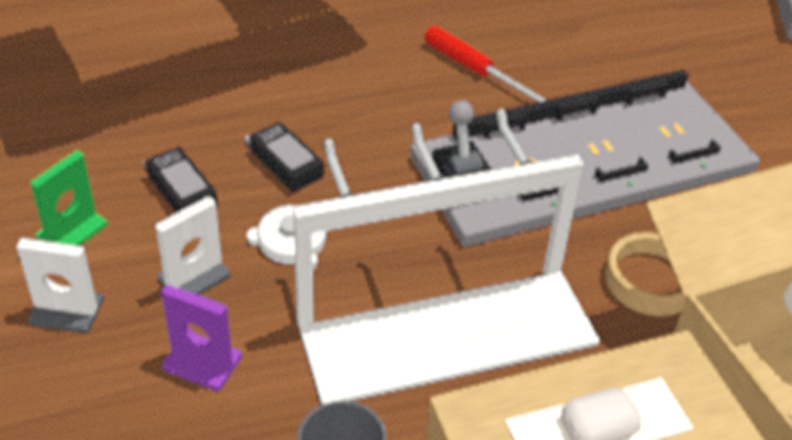

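Top view: two packs (crop (492,325), (602,308)), both with tongues towards the robot. The white stands at crop (607,183) and (722,170) are upright plates; the green and purple ones are decoys, and the white disc at (505,215) is not a stand. Now I'll measure them accurately.

```bash
python3 - <<'E'
from h import *
D={n:np.load(f"{n}1.npz") for n in ("scene","top")}
W={n:cloud(n,D[n]["d"]) for n in D}
for n in W:
    w=W[n]; x,y,z=w[...,0],w[...,1],w[...,2]
    m=(x>.3)&(x<.42)&(y>-.1)&(y<.05); print(n,"table z",np.nanmedian(z[m]),np.nanstd(z[m]))
    # packs
    for c in ((.45,-.105),(.46,-.22)):
        m=(abs(x-c[0])<.08)&(abs(y-c[1])<.055)&(z>.018)&(z<.034)
        print(n,"pack",c,m.sum(), cv2.minAreaRect(w[m][:,:2].astype(np.float32)), np.nanmedian(z[m]))
    for c in ((.58,-.225),(.59,-.345)):
        m=(abs(x-c[0])<.05)&(abs(y-c[1])<.055)&(z>.03)&(z<.1)
        q=w[m][:,:2]; print(n,"stand plate",m.sum(),cv2.minAreaRect(q.astype(np.float32)),np.nanpercentile(w[m][:,2],[2,98]))
        m=(abs(x-c[0])<.05)&(abs(y-c[1])<.055)&(z>.085)&(z<.1)
        q=w[m][:,:2]; print("   top edge",m.sum(),cv2.minAreaRect(q.astype(np.float32)) if m.sum() else '')
    # charger
    m=(abs(x-.51)<.12)&(abs(y-.22)<.25)&(z>.012)&(z<.045)
    r=cv2.minAreaRect(w[m][:,:2].astype(np.float32)); print("charger",m.sum(),r, [np.nanpercentile(z[m],p) for p in (5,50,95)])
    m=(abs(x-.5)<.12)&(abs(y-.07)<.05)&(z>.09)&(z<.13); print("switch tip",m.sum(),np.nanmedian(w[m],0))
    m=(abs(x-.62)<.1)&(abs(y-.02)<.2)&(z>.138)&(z<.18); q=w[m]
    print("rack high",m.sum(),cv2.minAreaRect(q[:,:2].astype(np.float32)))
E
python3 - <<'E'
import numpy as np
E
```

```text
scene table z -0.0004415349965994233 0.003177593351927707
scene pack (0.45, -0.105) 486 ((0.45856064558029175, -0.10009180009365082), (0.12741363048553467, 0.06347785145044327), 7.088966369628906) 0.0252494353433272
scene pack (0.46, -0.22) 508 ((0.45475369691848755, -0.2217264175415039), (0.09124057739973068, 0.04488306865096092), 19.534502029418945) 0.025492574258131926
scene stand plate 599 ((0.582568347454071, -0.2260657250881195), (0.015422097407281399, 0.0622941330075264), 24.916109085083008) [0.0307 0.0929]
   top edge 158 ((0.5827349424362183, -0.22623904049396515), (0.013576077297329903, 0.061692602932453156), 26.856788635253906)
scene stand plate 634 ((0.5959380269050598, -0.3531249761581421), (0.06287667155265808, 0.014029910787940025), 64.26818084716797) [0.0312 0.0928]
   top edge 172 ((0.5953607559204102, -0.35330986976623535), (0.062045611441135406, 0.013197154738008976), 63.823673248291016)
charger 5545 ((0.4921538233757019, 0.22005796432495117), (0.20753303170204163, 0.36210986971855164), 4.766791343688965) [np.float64(0.016585823218467483), np.float64(0.020365096121
[... 787 characters left out ...]
91203213, 0.06029512733221054), 26.23873519897461)
top stand plate 240 ((0.5923890471458435, -0.3554327189922333), (0.06126508116722107, 0.011817604303359985), 65.97024536132812) [0.0328 0.0967]
   top edge 134 ((0.5924779176712036, -0.35523340106010437), (0.059336017817258835, 0.011817604303359985), 65.97024536132812)
charger 8869 ((0.48949480056762695, 0.21683108806610107), (0.20137807726860046, 0.3603367805480957), 4.969115734100342) [np.float64(0.015344560080486095), np.float64(0.020906675655603103), np.float64(0.04166793388932124)]
switch tip 102 [0.5055 0.0686 0.1075]
rack high 1181 ((0.6364848613739014, 0.0474683940410614), (0.3640148341655731, 0.11746665090322495), 81.20101165771484)
```

Run:
```python
from h import *
D={n:np.load(f"{n}1.npz") for n in ("scene","top")}
for n in D:
    w=cloud(n,D[n]["d"]); p=D[n]["p"].astype(int)
    import glob
    f=[g for g in glob.glob(f"m_{n}_charger_*.npy")]
    m=max((np.load(g) for g in f),key=lambda a:a.sum())
    m=m&(w[...,2]>.012)&(w[...,2]<.03)
    m=cv2.morphologyEx(m.astype(np.uint8),cv2.MORPH_OPEN,np.ones((5,5)))>0
    r=cv2.minAreaRect(w[m][:,:2].astype(np.float32)); print(n,"charger",r)
    a=np.deg2rad(4.87); c=np.array([np.cos(a),np.sin(a)]); s=np.array([-np.sin(a),np.cos(a)])
    o=np.array(r[0])
    X=(w[...,:2]-o)@c; Y=(w[...,:2]-o)@s; Z=w[...,2]
    # dark pixels inside
    dark=p.max(-1)<70
    for nm,mm in (("rear",(X>.02)&(X<.085)&(abs(Y)<.18)&(Z>.02)&(Z<.05)&dark),("lip",(X<-.03)&(X>-.1)&(abs(Y)<.18)&(Z>.02)&(Z<.07)&dark)):
        k,l,st,ce=cv2.connectedComponentsWithStats(mm.astype(np.uint8))
        for i in range(1,k):
            if st[i,4]>25:
                q=l==i; print(nm,st[i,4],"X",np.percentile(X[q],[2,50,98]),"Y",np.percentile(Y[q],[2,50,98]),"Z",np.percentile(Z[q],[5,50,95]))
    gold=(p[...,0]>190)&(p[...,2]<150)&(abs(X)<.06)&(abs(Y)<.18)
    k,l,st,ce=cv2.connectedComponentsWithStats(gold.astype(np.uint8))
    for i in range(1,k):
        if st[i,4]>5: q=l==i; print("gold",st[i,4],X[q].mean(),Y[q].mean(),w[q].mean(0))
    # pegs
    P=(abs(w[...,0]-.6)<.06)&(abs(w[...,1]-.05)<.2)&(Z>.14)&(Z<.17)
    k,l,st,ce=cv2.connectedComponentsWithStats(P.astype(np.uint8))
    for i in range(1,k):
        if st[i,4]>15:
            q=w[l==i]; print("peg?",st[i,:4],st[i,4],q.min(0),q.max(0),cv2.minAreaRect(q[:,:2].astype(np.float32)))
```

```text
scene charger ((0.5237014889717102, 0.22232741117477417), (0.14464202523231506, 0.3621833324432373), 5.25137186050415)
rear 59 X [0.0361 0.0446 0.0479] Y [0.0828 0.1086 0.1369] Z [0.0254 0.0288 0.0312]
rear 67 X [0.0368 0.045  0.0478] Y [-0.0092  0.0167  0.0448] Z [0.0233 0.0288 0.0324]
rear 26 X [0.0419 0.0452 0.0483] Y [-0.1012 -0.085  -0.0651] Z [0.0239 0.0267 0.0294]
lip 605 X [-0.0762 -0.0674 -0.0575] Y [-0.0619  0.0417  0.1605] Z [0.0249 0.0391 0.0427]
lip 96 X [-0.076  -0.0674 -0.058 ] Y [-0.1137 -0.0971 -0.0829] Z [0.0254 0.038  0.0415]
gold 14 -0.006095033274448482 0.1219889412476973 [0.5073 0.3434 0.0203]
gold 11 -0.006996534625450362 0.10455569464049227 [0.5079 0.3259 0.0194]
gold 12 -0.006265169071413237 0.029374289154832145 [0.515  0.2511 0.0204]
gold 11 -0.004956399960215075 0.011483128925769763 [0.5178 0.2333 0.0207]
peg? [386 220  26  29] 145 [0.5874 0.0524 0.1464] [0.66   0.1061 0.165 ] ((0.6236851811408997, 0.07916095107793808), (0.072499580681324, 0.05372840166091919), 0.09724786132574081)
peg? [347 227  16  27] 120 [ 0.5887 -0.0136  0.1476] [0.6592 0.0026 0.1646] 
[... 522 characters left out ...]
.0662 -0.0571] Y [-0.1228  0.0189  0.1569] Z [0.036  0.0413 0.0461]
gold 20 0.00014403520861165924 -0.08052219651046558 [0.5223 0.1389 0.0214]
gold 20 -0.0007342446899299774 -0.06274551693524597 [0.5199 0.1565 0.0211]
gold 20 0.0005568140290024299 0.029890601525562426 [0.5133 0.2489 0.0208]
gold 18 -0.0006864032489652146 0.011118869272915013 [0.5137 0.2301 0.02  ]
gold 20 -0.00032765384785711033 0.12117941265916368 [0.5047 0.3398 0.0204]
gold 19 -0.0007760153832401675 0.10328310608474035 [0.5058 0.3219 0.0211]
peg? [215 204 123  38] 763 [ 0.5819 -0.1384  0.1401] [0.6599 0.1289 0.1677] ((0.6208935976028442, -0.004778578877449036), (0.26728755235671997, 0.07809721678495407), 89.99628448486328)
```

Run:
```python
from h import *
D={n:np.load(f"{n}1.npz") for n in ("scene","top")}
for n,o,(x0,y0,x1,y1) in (("top",(.5153,.2191),(105,225,275,325)),("scene",(.5185,.222),(345,195,510,280))):
    p=D[n]["p"]; f=4.6
    im=cv2.resize(p[y0:y1,x0:x1,::-1],None,fx=f,fy=f,interpolation=cv2.INTER_CUBIC)
    a=np.deg2rad(5.0)
    def P(X,Y,Z):
        w=[o[0]+X*np.cos(a)-Y*np.sin(a),o[1]+X*np.sin(a)+Y*np.cos(a),Z]
        u=proj(n,w); return tuple(int(round(t)) for t in ((u[0]+.5-x0)*f,(u[1]+.5-y0)*f))
    B=[(-.075,-.18),(.075,-.18),(.075,.18),(-.075,.18)]
    for i in range(4): cv2.line(im,P(*B[i],.02),P(*B[(i+1)%4],.02),(255,255,0),1)
    for yc in (-.0716,.0205,.1125):
        cv2.line(im,P(-.0535,yc-.02,.041),P(-.0535,yc+.02,.041),(0,0,255),1)
        cv2.line(im,P(.0455,yc-.024,.03),P(.0455,yc+.024,.03),(0,255,0),1)
        for s in (-1,1):
            cv2.line(im,P(.037,yc+s*.024,.03),P(.0455,yc+s*.024,.03),(0,255,0),1)
            cv2.line(im,P(-.062,yc+s*.02,.041),P(-.05,yc+s*.02,.041),(0,0,255),1)
    cv2.imwrite(f"pics/ov_{n}.png",im); print(im.shape)
```

```text
(460, 782, 3)
(391, 759, 3)
```

View pics/ov_top.png

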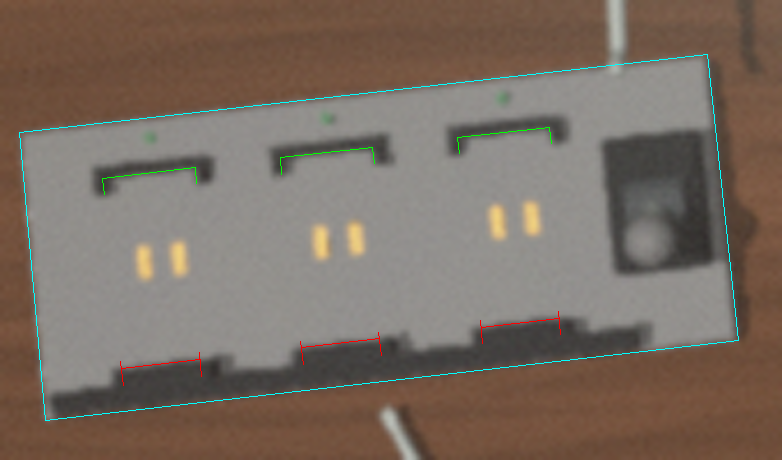

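View pics/ov_scene.png

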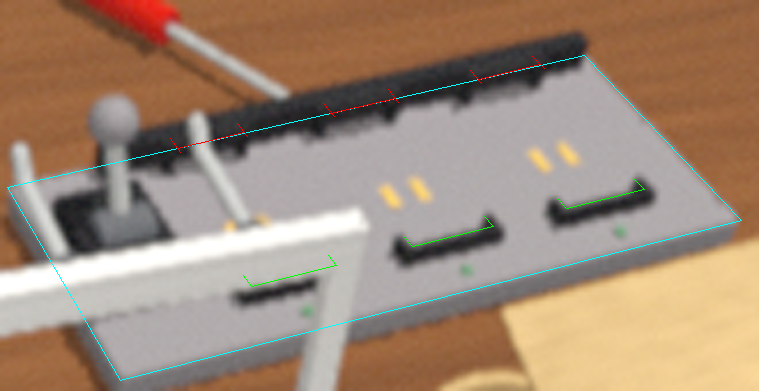

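```bash
cat >> h.py <<'E'
def down(jaw_deg,tilt=0):
    """tool x down, jaw (z) at world angle; tilt>0 about pack y leaning the tool top to pack -x (nose down). jaw_deg=pack yaw+90"""
    a=np.deg2rad(jaw_deg); z=np.array([np.cos(a),np.sin(a),0]); x=np.array([0,0,-1.]); y=np.cross(z,x)
    M=R.from_matrix(np.stack([x,y,z],1))
    return R.from_rotvec(-np.deg2rad(tilt)*z)*M   # used with z = +pack y
def go(pos,M):
    s=env.get_state(); R0=q2R(s["orientation"]); p0=s["tcp_pos"]
    rv=(R0.inv()*M).as_rotvec(); t=R0.inv().apply(np.asarray(pos)-p0)
    print("rot",np.round(rv,4),"deg",round(np.rad2deg(np.linalg.norm(rv)),1),"shift",np.round(t,4),"dist",round(np.linalg.norm(t),4))
    return rv,t
def st():
    s=env.get_state(); M=q2R(s["orientation"]).as_matrix()
    print("t",round(s["clock"],2),"p",s["tcp_pos"],"x",M[:,0],"z",M[:,2],"q",s["joint_pos"],"F",s["wrist_force"],"gap",s["finger_gap"])
E
python3 - <<'E'
from h import *
st()
D={n:np.load(f"{n}1.npz") for n in ("scene","top")}
for n in D:
    w=cloud(n,D[n]["d"]); p=D[n]["p"].astype(int)
    x,y,z=w[...,0],w[...,1],w[...,2]
    m=((x-.45)**2+(y+.1)**2<.075**2)&(z>.018)&(z<.032)
    m=cv2.morphologyEx(m.astype(np.uint8),cv2.MORPH_OPEN,np.ones((3,3)))
    k,l,s,c=cv2.connectedComponentsWithStats(m)
    for i in range(1,k):
        if s[i,4]>100: print(n,"packA",s[i,4],cv2.minAreaRect(w[l==i][:,:2].astype(np.float32)))
    m=((x-.55)**2+(y+.12)**2<.04**2); print("disc z",np.nanpercentile(z[m],[50,95,99]))
for sg in (1,-1): go([.4534,-.2232,.12],down(19.7+90*sg))
E
```

```text
t 0.7 p [ 0.2142 -0.5336  0.2423] x [ 0.     -0.0001 -1.    ] z [ 0.3725 -0.928   0.0001] q [-1.3287  0.3132  0.0461  1.3036 -0.      1.4312] F [ 0.2818 -0.273   0.012 ] gap 0.08543195521476044
scene packA 482 ((0.4406816065311432, -0.10203040391206741), (0.09119664877653122, 0.04581282287836075), 22.138263702392578)
disc z [0.0144 0.0249 0.0272]
top packA 592 ((0.4362938702106476, -0.10501130670309067), (0.08762890845537186, 0.043895747512578964), 22.87074851989746)
disc z [0.0151 0.0264 0.0306]
rot [-3.1037 -0.      0.0002] deg 177.8 shift [ 0.1223  0.3376 -0.199 ] dist 0.4106
rot [0.0379 0.0001 0.    ] deg 2.2 shift [ 0.1223  0.3376 -0.199 ] dist 0.4106
```

Call:
step_arm(moves=[[[0.038, 0, 0, 0.0, 0.3376, -0.199, 1], [0.038, 0, 0, 0.0, 0.3376, -0.199, 1], [0.038, 0, 0, 0.0, 0.3376, -0.199, 1], [0.038, 0, 0, 0.0, 0.3376, -0.199, 1], [0.038, 0, 0, 0.0, 0.3376, -0.199, 1], [0.038, 0, 0, 0.0, 0.3376, -0.199, 1], [0.038, 0, 0, 0.0, 0.3376, -0.199, 1], [0.038, 0, 0, 0.05, 0.3376, -0.199, 1], [0.038, 0, 0, 0.1, 0.3376, -0.199, 1], [0.038, 0, 0, 0.1223, 0.3376, -0.199, 1], [0.038, 0, 0, 0.1223, 0.3376, -0.199, 1], [0.038, 0, 0, 0.1223, 0.3376, -0.199, 1]]], force=60)

```text
clock: 1.9
tcp_pos: [0.4533, -0.2232, 0.1205]
orientation: [0.578, 0.407, 0.578, -0.407]
wrist_force: [-0.2, -1.0, 0.2]
finger_gap: 0.0857
```

Run:
```python
from h import *
st()
p,d=env.read_camera("top"); crop(p,250,200,500,400,3,"pics/t2.png")
p2,d2=env.read_camera("scene"); crop(p2,150,100,400,300,3,"pics/s2.png")
go([.4534,-.2232,.014],down(-70.2))
```

```text
t 1.9 p [ 0.4533 -0.2232  0.1205] x [-0.0008  0.0003 -1.    ] z [ 0.3372 -0.9414 -0.0005] q [-0.6164  0.2528 -0.3464  0.9724 -0.0002  2.1813] F [-0.1599 -1.0092  0.2344] gap 0.08570478879276544
rot [-0.0025  0.0032 -0.002 ] deg 0.3 shift [ 0.1083 -0.0009 -0.002 ] dist 0.1083
```

View pics/t2.png

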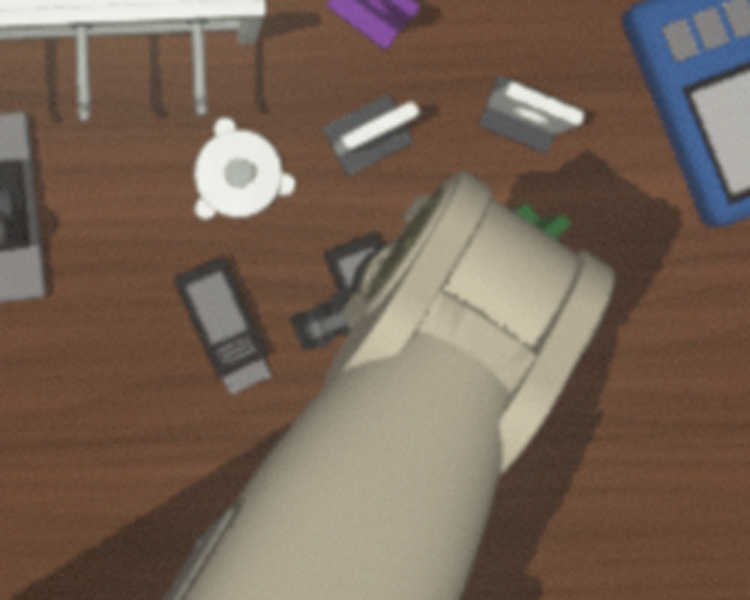

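View pics/s2.png

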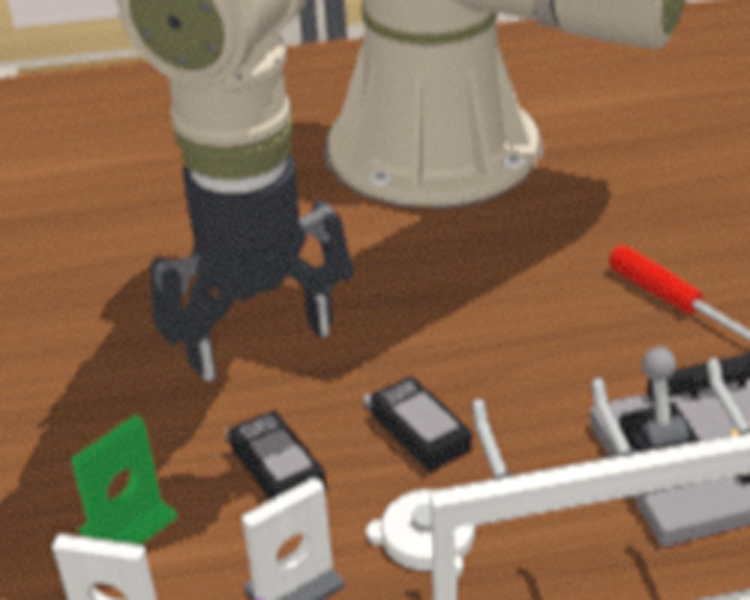

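Call:
step_arm(moves=[[[-0.8, 0, 0, 0, 0, 0, 1], [-0.8, 0, 0, 0, 0, 0, 1], [-0.8, 0, 0, 0, 0, 0, 1], [-0.8, 0, 0, 0, 0, 0, 1], [-1.6, 0, 0, 0, 0, 0, 1], [-1.6, 0, 0, 0, 0, 0, 1], [-1.6, 0, 0, 0, 0, 0, 1], [-1.6, 0, 0, 0, 0, 0, 1], [-1.6, 0, 0, 0, 0, 0, 1], [-1.6, 0, 0, 0, 0, 0, 1], [-1.6, 0, 0, 0, 0, 0, 1], [-1.6, 0, 0, 0, 0, 0, 1]]])

```text
clock: 3.2
tcp_pos: [0.4558, -0.2261, 0.1247]
orientation: [0.697, -0.133, 0.693, 0.128]
wrist_force: [-0.2, -0.3, 0.7]
finger_gap: 0.0855
```

Call:
step_arm(moves=[[[-0.8, 0, 0, 0, 0, 0, 1], [-0.8, 0, 0, 0, 0, 0, 1], [-0.8, 0, 0, 0, 0, 0, 1], [-0.8, 0, 0, 0, 0, 0, 1], [-1.54, 0, 0, 0, 0, 0, 1], [-1.54, 0, 0, 0, 0, 0, 1], [-1.54, 0, 0, 0, 0, 0, 1], [-1.54, 0, 0, 0, 0, 0, 1], [-1.54, 0, 0, 0, 0, 0, 1], [-1.54, 0, 0, 0, 0, 0, 1], [-1.54, 0, 0, 0, 0, 0, 1], [-1.54, 0, 0, 0, 0, 0, 1]]])

```text
clock: 4.4
tcp_pos: [0.4565, -0.227, 0.1262]
orientation: [-0.409, 0.581, -0.409, -0.573]
wrist_force: [-0.1, -0.8, 0.0]
finger_gap: 0.0851
```

Run:
```python
from h import *
st()
go([.4534,-.2232,.014],down(109.8))
```

```text
t 4.4 p [ 0.4565 -0.227   0.1262] x [ 0.0088 -0.0064 -0.9999] z [-0.3313  0.9435 -0.009 ] q [-0.6189  0.2472 -0.3385  0.9742 -0.0001 -0.9566] F [-0.0925 -0.8292  0.0372] gap 0.08507263975086429
rot [-0.0079 -0.009   0.0061] deg 0.8 shift [0.1122 0.0024 0.0056] dist 0.1123
```

Call:
step_arm(moves=[[[-0.008, -0.009, 0.006, 0.04, 0.0024, 0.0056, 1], [-0.008, -0.009, 0.006, 0.08, 0.0024, 0.0056, 1], [-0.008, -0.009, 0.006, 0.1, 0.0024, 0.0056, 1], [-0.008, -0.009, 0.006, 0.112, 0.0024, 0.0056, 1], [-0.008, -0.009, 0.006, 0.112, 0.0024, 0.0056, 1], [-0.008, -0.009, 0.006, 0.112, 0.0024, 0.0056, 0], [-0.008, -0.009, 0.006, 0.112, 0.0024, 0.0056, 0], [-0.008, -0.009, 0.006, 0.112, 0.0024, 0.0056, 0], [-0.008, -0.009, 0.006, 0.112, 0.0024, 0.0056, 0], [-0.008, -0.009, 0.006, 0.112, 0.0024, 0.0056, 0], [-0.008, -0.009, 0.006, 0.112, 0.0024, 0.0056, 0], [-0.008, -0.009, 0.006, 0.112, 0.0024, 0.0056, 0]]], force=60)

```text
clock: 5.6
tcp_pos: [0.4546, -0.2241, 0.0158]
orientation: [-0.407, 0.58, -0.407, -0.577]
wrist_force: [-0.6, -0.4, 6.4]
finger_gap: 0.0427
```

Run:
```python
from h import *
st()
```

```text
t 5.6 p [ 0.4546 -0.2241  0.0158] x [ 0.0027 -0.0019 -1.    ] z [-0.3386  0.9409 -0.0027] q [-0.6166  0.3694 -0.4815  0.7166  0.     -0.962 ] F [-0.5879 -0.4009  6.4146] gap 0.04270729429678508
```

```bash
cat >> h.py <<'E'
YAW=5.0; O=np.array([.5153,.2191])
BY=[-.0718,.0202,.1122]
def bayw(k,X,Y,Z,bias=(0,0)):
    a=np.deg2rad(YAW); y=BY[k]+Y
    return np.array([O[0]+bias[0]+X*np.cos(a)-y*np.sin(a),O[1]+bias[1]+X*np.sin(a)+y*np.cos(a),.020+Z])
def insert(k,tipX,gap,th,dx=0,dz=.0028,dy=0,bias=(0,0)):
    """TCP pose with tongue-tip bottom at bay X=tipX, gap above floor; dx,dz: TCP in pack frame rel. block centre"""
    t=np.deg2rad(th); c,s=np.cos(t),np.sin(t)
    vx,vz=.060+dx,.013+dz
    return bayw(k,tipX+vx*c-vz*s,dy,gap+vx*s+vz*c,bias),down(YAW+90,th)
E
python3 - <<'E'
from h import *
p,M=insert(2,-.040,.08,15); print(p); go(p,M)
p,M=insert(1,-.040,.08,15); print(p); go(p,M)
E
```

```text
[0.5193 0.3321 0.1308]
rot [ 0.257   0.0314 -0.2581] deg 20.9 shift [-0.1159 -0.2495  0.501 ] dist 0.5716
[0.5274 0.2404 0.1308]
rot [ 0.257   0.0314 -0.2581] deg 20.9 shift [-0.1157 -0.226   0.4121] dist 0.484
```

Call:
step_arm(moves=[[[0, 0, 0, -0.04, 0, 0, 0], [0, 0, 0, -0.09, 0, 0, 0], [0, 0, 0, -0.14, 0, 0, 0], [0, 0, 0, -0.16, 0, 0, 0], [0, 0, 0, -0.16, 0, 0, 0]]])

```text
clock: 6.1
tcp_pos: [0.4563, -0.2252, 0.1803]
orientation: [-0.407, 0.583, -0.407, -0.574]
wrist_force: [-0.1, 0.2, -0.7]
finger_gap: 0.043
```

Run:
```python
from h import *
st()
p,M=insert(1,-.040,.07,15); print(p); go(p,M)
```

```text
t 6.1 p [ 0.4563 -0.2252  0.1803] x [ 0.0097 -0.0068 -0.9999] z [-0.3386  0.9409 -0.0097] q [-0.6164  0.2048 -0.2525  1.1017  0.     -0.9619] F [-0.0711  0.1718 -0.6986] gap 0.042953582683457774
[0.5274 0.2404 0.1208]
rot [ 0.2578  0.0251 -0.2524] deg 20.7 shift [ 0.057  -0.2242  0.4147] dist 0.4748
```

Call:
step_arm(moves=[[[0.258, 0.025, -0.252, 0, -0.224, 0.415, 0], [0.258, 0.025, -0.252, 0, -0.224, 0.415, 0], [0.258, 0.025, -0.252, 0, -0.224, 0.415, 0], [0.258, 0.025, -0.252, 0, -0.224, 0.415, 0], [0.258, 0.025, -0.252, 0, -0.224, 0.415, 0], [0.258, 0.025, -0.252, 0, -0.224, 0.415, 0], [0.258, 0.025, -0.252, 0, -0.224, 0.415, 0], [0.258, 0.025, -0.252, 0, -0.224, 0.415, 0], [0.258, 0.025, -0.252, 0, -0.224, 0.415, 0], [0.258, 0.025, -0.252, 0.03, -0.224, 0.415, 0], [0.258, 0.025, -0.252, 0.057, -0.224, 0.415, 0], [0.258, 0.025, -0.252, 0.057, -0.224, 0.415, 0]]])

```text
clock: 7.3
tcp_pos: [0.5222, 0.2402, 0.1146]
orientation: [-0.538, 0.578, -0.409, -0.458]
wrist_force: [-1.2, -0.2, -2.3]
finger_gap: 0.0427
```

Run:
```python
from h import *
st()
p,d=env.read_camera("top"); crop(p,90,200,350,400,3,"pics/t3.png")
p2,d2=env.read_camera("scene"); crop(p2,330,120,520,270,4.2,"pics/s3.png")
np.savez("a3.npz",p=p,d=d,p2=p2,d2=d2)
pp,M=insert(1,-.040,.07,15);go(pp,M)
```

```text
t 7.3 p [0.5222 0.2402 0.1146] x [ 0.2469  0.0196 -0.9688] z [-0.0889  0.996  -0.0025] q [ 0.3218  0.2161 -0.4477  0.6637 -0.0596  0.2252] F [-1.235  -0.1541 -2.2772] gap 0.042722711040368275
rot [-0.     -0.0009 -0.0041] deg 0.2 shift [-0.0011 -0.0021  0.0001] dist 0.0024
```

View pics/t3.png

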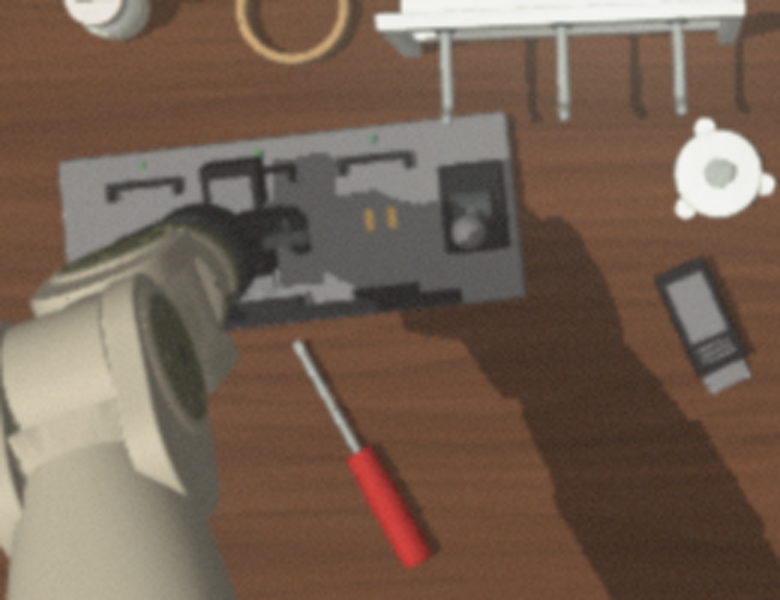

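View pics/s3.png

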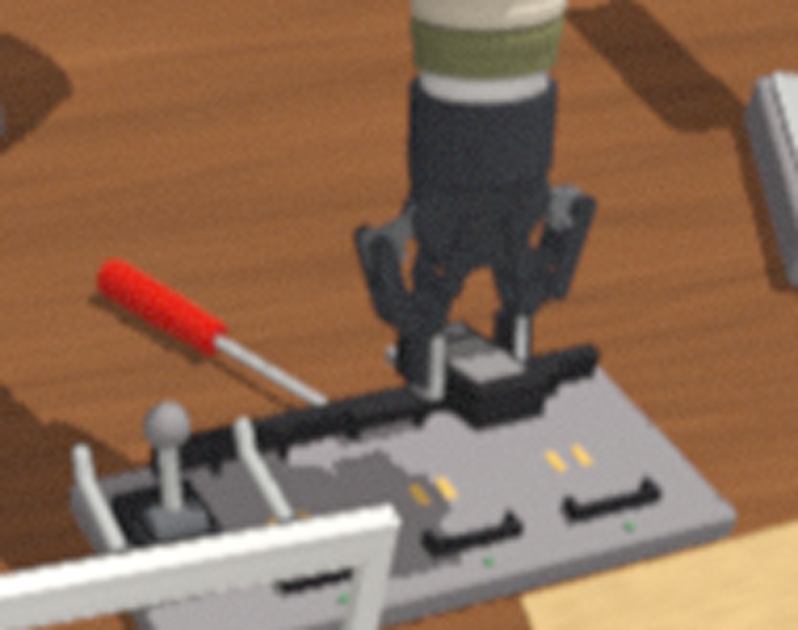

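```bash
cat > held.py <<'E'
from h import *
def held(top,scene,xmin=.012):
    s=env.get_state(); M=q2R(s["orientation"]); p0=s["tcp_pos"]
    for n,d in (("top",top),("scene",scene)):
        w=cloud(n,d); t=M.inv().apply((w-p0).reshape(-1,3)).reshape(w.shape)
        P=np.stack([-t[...,1],t[...,2],-t[...,0]],-1)
        m=(P[...,0]>xmin)&(P[...,0]<.07)&(abs(P[...,1])<.045)&(P[...,2]>0.004)&(P[...,2]<.02)
        k,l,stt,ce=cv2.connectedComponentsWithStats(m.astype(np.uint8))
        if k<2: print(n,"none"); continue
        i=1+np.argmax(stt[1:,4]); q=P[l==i]
        print(n,len(q),"pack-frame rel TCP x",np.percentile(q[:,0],[2,50,98]),"y",np.percentile(q[:,1],[1,3,50,97,99]),"z",np.percentile(q[:,2],[5,50,95]))
        print("   rect",cv2.minAreaRect(q[:,:2].astype(np.float32)))
E
python3 - <<'E'
from held import *
a=np.load("a3.npz"); held(a["d"],a["d2"])
E
```

```text
top 198 pack-frame rel TCP x [0.0123 0.0247 0.0372] y [-0.0219 -0.0205 -0.0012  0.0195  0.0201] z [0.0045 0.0075 0.0117]
   rect ((0.025110425427556038, -0.00035013817250728607), (0.026214413344860077, 0.04450952634215355), 0.001611901680007577)
scene 147 pack-frame rel TCP x [0.0141 0.0312 0.0439] y [-0.0206 -0.0198 -0.0008  0.0216  0.0229] z [0.0049 0.008  0.0096]
   rect ((0.02901114895939827, 0.0018685180693864822), (0.03310258314013481, 0.04555289447307587), 1.6584018468856812)
```

Run:
```python
from h import *
a=np.load("a3.npz"); s=env.get_state(); M=q2R(s["orientation"]); p0=s["tcp_pos"]
for n,d in (("top",a["d"]),("scene",a["d2"])):
    w=cloud(n,d); t=M.inv().apply((w-p0).reshape(-1,3)).reshape(w.shape)
    P=np.stack([-t[...,1],t[...,2],-t[...,0]],-1)
    m=(P[...,0]>.014)&(P[...,0]<.036)&(abs(P[...,1])<.017)&(P[...,2]>0.0)&(P[...,2]<.02)
    q=P[m]; A=np.c_[q[:,:2],np.ones(len(q))]; c=np.linalg.lstsq(A,q[:,2],rcond=None)[0]; print(n,len(q),c, np.std(A@c-q[:,2]))
```

```text
top 152 [-0.0406 -0.0294  0.0086] 0.002601484533085322
scene 70 [-0.0365  0.0405  0.0092] 0.001341640694595213
```

Run:
```python
from h import *
K=dict(dx=.0015,dz=.0035,bias=(.002,.0007))
p,M=insert(1,-.040,.004,16.5,**K);print(p);go(p,M)
```

```text
[0.5298 0.2412 0.0573]
rot [-0.     -0.0009 -0.0303] deg 1.7 shift [0.061  0.0117 0.0007] dist 0.0621
```

Call:
step_arm(moves=[[[0, -0.001, -0.03, 0.02, 0.0117, 0.0007, 0], [0, -0.001, -0.03, 0.04, 0.0117, 0.0007, 0], [0, -0.001, -0.03, 0.055, 0.0117, 0.0007, 0], [0, -0.001, -0.03, 0.061, 0.0117, 0.0007, 0], [0, -0.001, -0.03, 0.061, 0.0117, 0.0007, 0], [0, -0.001, -0.03, 0.061, 0.0117, 0.0007, 0]]])

```text
clock: 8.0
tcp_pos: [0.5307, 0.241, 0.0586]
orientation: [-0.548, 0.584, -0.398, -0.447]
wrist_force: [-0.7, -0.0, -1.6]
finger_gap: 0.0432
```

Run:
```python
from held import *
st()
p,d=env.read_camera("top"); crop(p,90,220,290,340,4,"pics/t4.png")
p2,d2=env.read_camera("scene"); crop(p2,360,150,520,270,5,"pics/s4.png")
held(d,d2)
K=dict(dx=.0015,dz=.0035,bias=(.002,.0007))
pp,M=insert(1,-.040,.003,16.5,**K);print(pp);go(pp,M)
pp,M=insert(1,-.062,.003,16.5,**K);print(pp);go(pp,M)
```

```text
t 8.0 p [0.5307 0.241  0.0586] x [ 0.2843  0.0252 -0.9584] z [-0.0864  0.9963  0.0006] q [ 0.3216  0.2742 -0.5463  0.4683 -0.066   0.2259] F [-0.7016 -0.0165 -1.5984] gap 0.04322022587390183
top 249 pack-frame rel TCP x [0.0134 0.028  0.0417] y [-0.0223 -0.0218 -0.0012  0.02    0.0205] z [0.0069 0.0112 0.0168]
   rect ((0.027452662587165833, -0.0003885142505168915), (0.030412180349230766, 0.04412269592285156), 0.06936850398778915)
scene 182 pack-frame rel TCP x [0.0124 0.0313 0.0472] y [-0.0252 -0.0209  0.0003  0.0256  0.0285] z [0.0051 0.0097 0.0124]
   rect ((0.03009698912501335, 0.0008868668228387833), (0.035840973258018494, 0.056262291967868805), 0.1455661654472351)
[0.5298 0.2412 0.0563]
rot [-0.0005  0.0004  0.0017] deg 0.1 shift [0.002  0.0015 0.    ] dist 0.0025
[0.5078 0.2393 0.0563]
rot [-0.0005  0.0004  0.0017] deg 0.1 shift [-0.0043  0.0226 -0.    ] dist 0.023
```

View pics/t4.png

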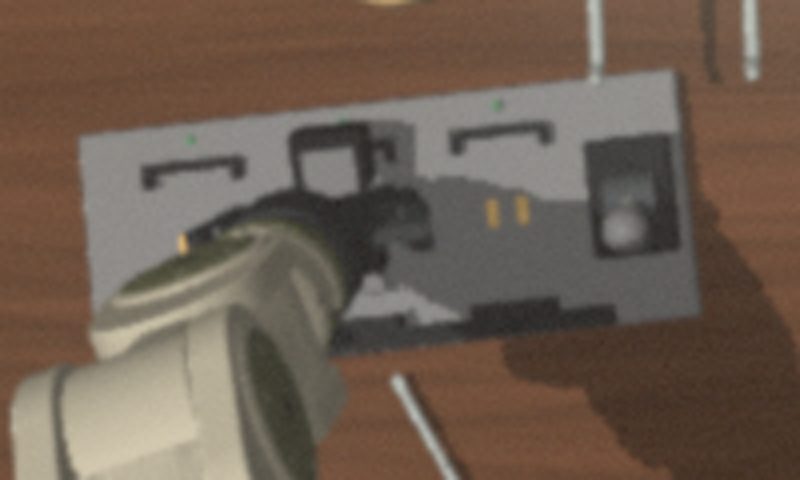

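View pics/s4.png

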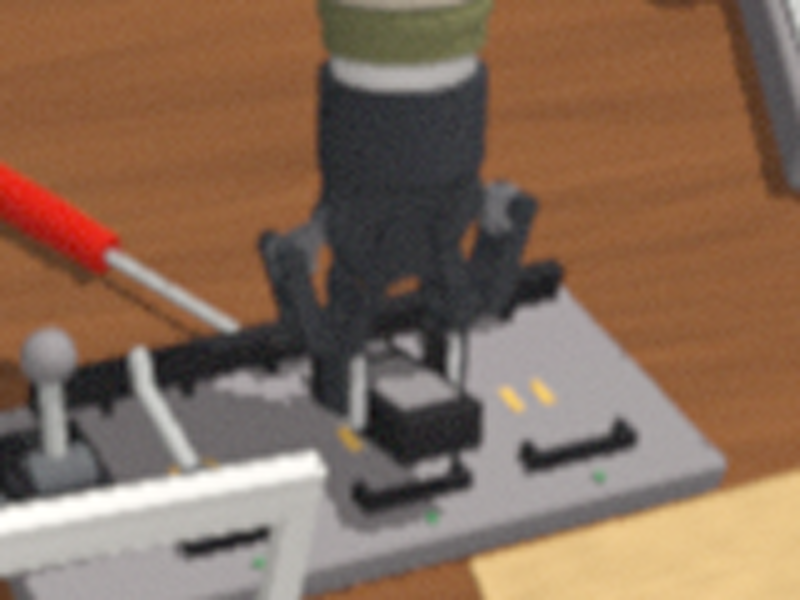

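Call:
step_arm(moves=[[[0, 0, 0.002, 0.002, 0.002, 0, 0], [0, 0, 0.002, 0.001, 0.006, 0, 0], [0, 0, 0.002, -0.001, 0.012, 0, 0], [0, 0, 0.002, -0.003, 0.018, 0, 0], [0, 0, 0.002, -0.004, 0.021, 0, 0], [0, 0, 0.002, -0.004, 0.022, 0, 0], [0, 0, 0.002, -0.004, 0.022, 0, 0]]])

```text
clock: 8.8
tcp_pos: [0.5092, 0.2394, 0.0567]
orientation: [-0.548, 0.585, -0.398, -0.447]
wrist_force: [2.6, -0.2, -1.6]
finger_gap: 0.0427
```

Run:
```python
from held import *
st()
K=dict(dx=.0015,dz=.0035,bias=(.002,.0007))
pp,M=insert(1,-.062,.003,16.5,**K);print(pp);go(pp,M)
```

```text
t 8.8 p [0.5092 0.2394 0.0567] x [ 0.2843  0.0253 -0.9584] z [-0.0867  0.9962  0.0006] q [ 0.3325  0.2442 -0.5946  0.4506 -0.0689  0.236 ] F [ 2.6464 -0.2201 -1.5872] gap 0.0427419844676443
[0.5078 0.2393 0.0563]
rot [-0.0006  0.0005  0.0015] deg 0.1 shift [ 0.      0.0015 -0.0001] dist 0.0015
```

Call:
step_arm(moves=[[[0, 0, 0, -0.0005, 0.002, 0, 0], [0, 0, 0, -0.001, 0.004, 0, 0], [0, 0, 0, -0.001, 0.004, 0, 0]]])

```text
clock: 9.1
tcp_pos: [0.5086, 0.2394, 0.058]
orientation: [-0.55, 0.586, -0.396, -0.445]
wrist_force: [10.6, 0.3, -7.5]
finger_gap: 0.0426
```

Run:
```python
from held import *
st()
p,d=env.read_camera("top"); 
p2,d2=env.read_camera("scene"); 
held(d,d2)
```

```text
t 9.1 p [0.5086 0.2394 0.058 ] x [ 0.2905  0.0256 -0.9565] z [-0.0856  0.9963  0.0006] q [ 0.334   0.2386 -0.601   0.4438 -0.0711  0.238 ] F [10.5784  0.2756 -7.5151] gap 0.04258229820178559
top 255 pack-frame rel TCP x [0.0128 0.0277 0.0415] y [-0.0226 -0.0217 -0.0014  0.0192  0.0204] z [0.0058 0.0114 0.0164]
   rect ((0.027096016332507133, -0.0008449330925941467), (0.02955661527812481, 0.04447009041905403), 0.3580675721168518)
scene 168 pack-frame rel TCP x [0.0123 0.0337 0.0467] y [-0.0214 -0.02   -0.0022  0.021   0.0219] z [0.0049 0.0099 0.0119]
   rect ((0.02980257198214531, 0.0012140851467847824), (0.04951462522149086, 0.0355251282453537), 89.96414947509766)
```

Run:
```python
from held import *
K=dict(dx=.0015,dz=.0035,bias=(.0028,.0007))
for th,g in ((16.5,.002),(14,.0015),(11,.001),(8,.001),(6,.001),(4,.001),(2,.0005)):
    pp,M=insert(1,-.0612,g,th,**K);print(th,pp);go(pp,M)
```

```text
16.5 [0.5094 0.2393 0.0553]
rot [-0.0017  0.0002  0.0077] deg 0.5 shift [ 0.0028  0.     -0.0001] dist 0.0028
14 [0.5108 0.2394 0.0524]
rot [-0.0017  0.0002  0.0514] deg 2.9 shift [ 0.0059 -0.0005 -0.0001] dist 0.006
11 [0.5124 0.2396 0.0489]
rot [-0.0017  0.0003  0.1037] deg 5.9 shift [ 0.0097 -0.0009 -0.0001] dist 0.0097
8 [0.5138 0.2397 0.0459]
rot [-0.0017  0.0003  0.1561] deg 8.9 shift [ 0.013  -0.0014 -0.0001] dist 0.0131
6 [0.5146 0.2398 0.0438]
rot [-0.0017  0.0004  0.191 ] deg 10.9 shift [ 0.0152 -0.0016 -0.0001] dist 0.0153
4 [0.5153 0.2398 0.0417]
rot [-0.0017  0.0004  0.2259] deg 12.9 shift [ 0.0174 -0.0017 -0.0001] dist 0.0175
2 [0.516  0.2399 0.0391]
rot [-0.0017  0.0004  0.2608] deg 14.9 shift [ 0.0201 -0.0016 -0.0001] dist 0.0202
```

Call:
step_arm(moves=[[[-0.001, 0, 0.008, 0.0028, 0, 0, 0], [-0.001, 0, 0.051, 0.006, -0.0005, 0, 0], [-0.001, 0, 0.104, 0.0097, -0.001, 0, 0], [-0.001, 0, 0.13, 0.0115, -0.0012, 0, 0], [-0.001, 0, 0.156, 0.013, -0.0014, 0, 0], [-0.001, 0, 0.191, 0.0152, -0.0016, 0, 0], [-0.001, 0, 0.191, 0.0152, -0.0016, 0, 0]]])

```text
clock: 9.9
tcp_pos: [0.5146, 0.2399, 0.0432]
orientation: [-0.504, 0.545, -0.45, -0.496]
wrist_force: [0.0, -0.3, -1.0]
finger_gap: 0.0426
```

Run:
```python
from held import *
st()
p,d=env.read_camera("top"); crop(p,90,220,290,340,4,"pics/t5.png")
p2,d2=env.read_camera("scene"); crop(p2,360,150,520,270,5,"pics/s5.png")
held(d,d2)
K=dict(dx=.0015,dz=.0035,bias=(.0028,.0007))
for th,g in ((6,.001),(4,.001),(2,.0005),(0,0)):
    pp,M=insert(1,-.0612,g,th,**K);print(th,pp);go(pp,M)
```

```text
t 9.9 p [0.5146 0.2399 0.0432] x [ 0.102   0.0094 -0.9947] z [-0.0862  0.9963  0.0006] q [ 0.306   0.3706 -0.4014  0.6985 -0.0217  0.2186] F [ 0.02   -0.3498 -0.9846] gap 0.04255335772500765
top 159 pack-frame rel TCP x [0.0135 0.0318 0.0415] y [-0.0228 -0.0222 -0.0081  0.0172  0.0185] z [0.0059 0.0101 0.0146]
   rect ((0.027395956218242645, -0.001910267397761345), (0.04194428399205208, 0.029097905382514), 89.24070739746094)
scene 200 pack-frame rel TCP x [0.0122 0.0298 0.0458] y [-0.0206 -0.0195 -0.0001  0.0232  0.0257] z [0.0058 0.0099 0.0123]
   rect ((0.02999751642346382, 0.0018596090376377106), (0.03583560883998871, 0.051781728863716125), 1.214031457901001)
6 [0.5146 0.2398 0.0438]
rot [-0.0007  0.0004 -0.0011] deg 0.1 shift [-0.0005 -0.0006 -0.0001] dist 0.0008
4 [0.5153 0.2398 0.0417]
rot [-0.0007  0.0004  0.0338] deg 1.9 shift [ 0.0017 -0.0012 -0.0001] dist 0.002
2 [0.516  0.2399 0.0391]
rot [-0.0007  0.0004  0.0687] deg 3.9 shift [ 0.0043 -0.0016 -0.0001] dist 0.0046
0 [0.5166 0.2399 0.0365]
rot [-0.0007  0.0004  0.1036] deg 5.9 shift [ 0.007  -0.0019 -0.0001] dist 0.0073
```

View pics/t5.png

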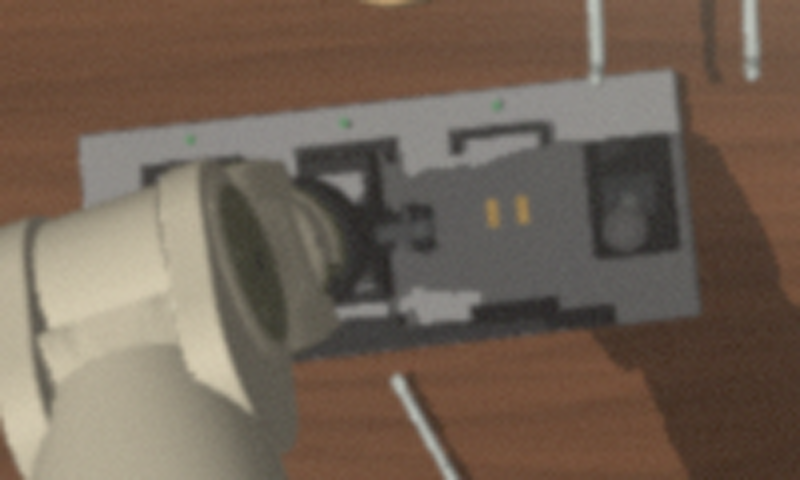

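View pics/s5.png

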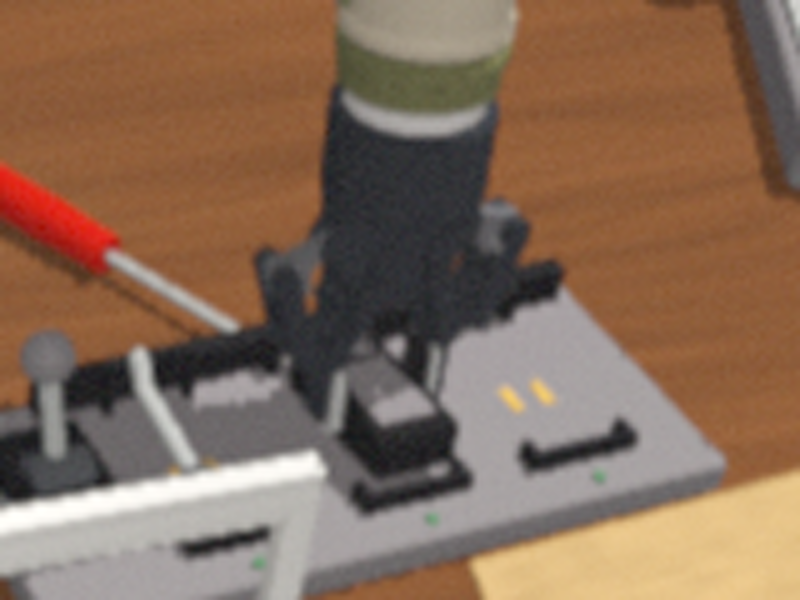

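Call:
step_arm(moves=[[[0, 0, 0.034, 0.0017, -0.0012, 0, 0], [0, 0, 0.069, 0.0043, -0.0016, 0, 0], [0, 0, 0.104, 0.006, -0.0019, 0, 0], [0, 0, 0.104, 0.007, -0.0019, 0, 0], [0, 0, 0.104, 0.007, -0.0019, 0, 0]]])

```text
clock: 10.5
tcp_pos: [0.5161, 0.24, 0.0362]
orientation: [0.478, -0.521, 0.478, 0.521]
wrist_force: [-0.4, 0.3, -2.0]
finger_gap: 0.0429
```

Run:
```python
from held import *
st()
p,d=env.read_camera("top"); crop(p,90,220,290,340,4,"pics/t6.png")
p2,d2=env.read_camera("scene"); crop(p2,360,150,520,270,5,"pics/s6.png")
held(d,d2)
```

```text
t 10.5 p [0.5161 0.24   0.0362] x [-0.0003  0.0003 -1.    ] z [-0.0866  0.9962  0.0003] q [ 0.294   0.4461 -0.294   0.8309  0.0004  0.2073] F [-0.4469  0.2834 -1.9907] gap 0.04292886358373048
top 70 pack-frame rel TCP x [0.0197 0.0328 0.0408] y [-0.0226 -0.0223 -0.0143  0.      0.0009] z [0.0057 0.0094 0.0148]
   rect ((0.032543402165174484, -0.014478404074907303), (0.03185046464204788, 0.018777303397655487), 37.82917785644531)
scene 210 pack-frame rel TCP x [0.0124 0.0297 0.0459] y [-0.021  -0.02   -0.0002  0.0233  0.0264] z [0.0058 0.0096 0.0131]
   rect ((0.02931179478764534, 0.0011800732463598251), (0.034030474722385406, 0.05575455352663994), 0.4500252604484558)
```

View pics/s6.png

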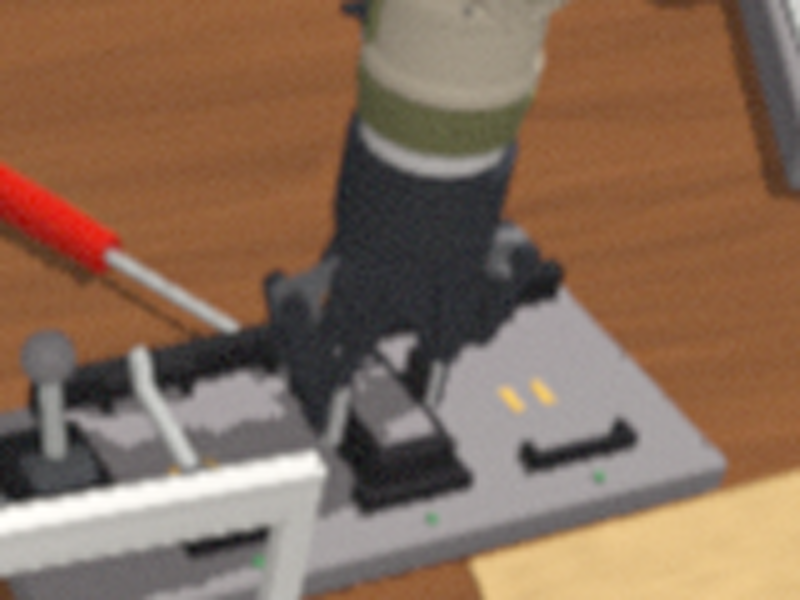

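Call:
step_arm(moves=[[[0, 0, 0, 0, 0, 0, 0.75], [0, 0, 0, 0, 0, 0, 0.75], [0, 0, 0, 0, 0, 0, 0.75], [0, 0, 0, -0.02, 0, 0, 0.75], [0, 0, 0, -0.06, 0, 0, 0.75], [0, 0, 0, -0.11, 0, 0, 0.75], [0, 0, 0, -0.16, 0, 0, 1], [0, 0, 0, -0.16, 0.05, -0.05, 1], [0, 0, 0, -0.16, 0.08, -0.1, 1], [0, 0, 0, -0.16, 0.08, -0.15, 1], [0, 0, 0, -0.16, 0.08, -0.2, 1], [0, 0, 0, -0.16, 0.08, -0.2, 1]]])

```text
clock: 11.8
tcp_pos: [0.4531, 0.031, 0.197]
orientation: [-0.479, 0.521, -0.478, -0.52]
wrist_force: [0.4, 0.1, -0.1]
finger_gap: 0.0855
```

Run:
```python
from held import *
st()
p,d=env.read_camera("top"); crop(p,90,200,440,340,2.2,"pics/t7.png")
p2,d2=env.read_camera("scene"); crop(p2,350,170,510,290,5,"pics/s7.png")
np.savez("a7.npz",p=p,d=d,p2=p2,d2=d2)
a=np.deg2rad(YAW)
for n,dd in (("top",d),("scene",d2)):
    w=cloud(n,dd); r=w[...,:2]-bayw(1,0,0,0)[:2]; X=r[...,0]*np.cos(a)+r[...,1]*np.sin(a); Y=-r[...,0]*np.sin(a)+r[...,1]*np.cos(a)
    m=(abs(X)<.08)&(abs(Y)<.035)&(w[...,2]>.037)&(w[...,2]<.07)
    print(n,m.sum(),np.percentile(X[m],[1,99]),np.percentile(Y[m],[1,99]))
    m=(abs(X)<.036)&(abs(Y)<.016)&(w[...,2]<.09)
    A=np.c_[X[m],Y[m],np.ones(m.sum())]; c=np.linalg.lstsq(A,w[m][:,2],rcond=None)[0]; print("plane",c)
    x,y,z=w[...,0],w[...,1],w[...,2]
    m=((x-.44)**2+(y+.1)**2<.075**2)&(z>.018)&(z<.032)
    m=cv2.morphologyEx(m.astype(np.uint8),cv2.MORPH_OPEN,np.ones((3,3)))
    k,l,s,c=cv2.connectedComponentsWithStats(m)
    for i in range(1,k):
        if s[i,4]>100: print(n,"packA",s[i,4],cv2.minAreaRect(w[l==i][:,:2].astype(np.float32)))
```

```text
t 11.8 p [0.4531 0.031  0.197 ] x [ 0.0012 -0.0007 -1.    ] z [-0.0846  0.9964 -0.0008] q [-0.1084  0.1002 -0.3355  1.1338 -0.0005 -0.1931] F [ 0.4065  0.112  -0.1347] gap 0.0855455693325413
top 924 [-0.0736  0.0421] [-0.0299  0.03  ]
plane [0.0027 0.0112 0.0467]
top packA 597 ((0.43601781129837036, -0.10515641421079636), (0.08751755207777023, 0.04397256299853325), 22.861188888549805)
scene 646 [-0.0691  0.0482] [-0.0305  0.0288]
plane [ 0.0101 -0.0034  0.0465]
scene packA 476 ((0.44055789709091187, -0.10257168114185333), (0.09163466840982437, 0.04648172855377197), 23.565645217895508)
```

View pics/t7.png

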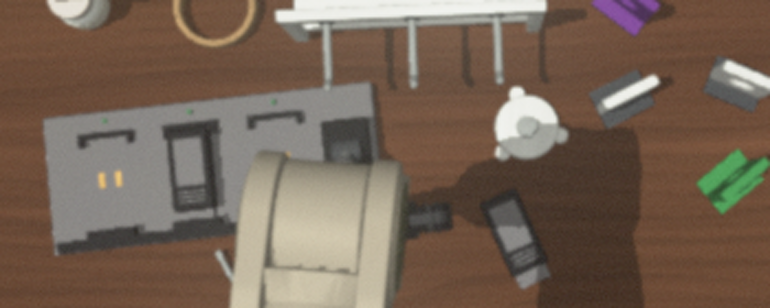

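View pics/s7.png

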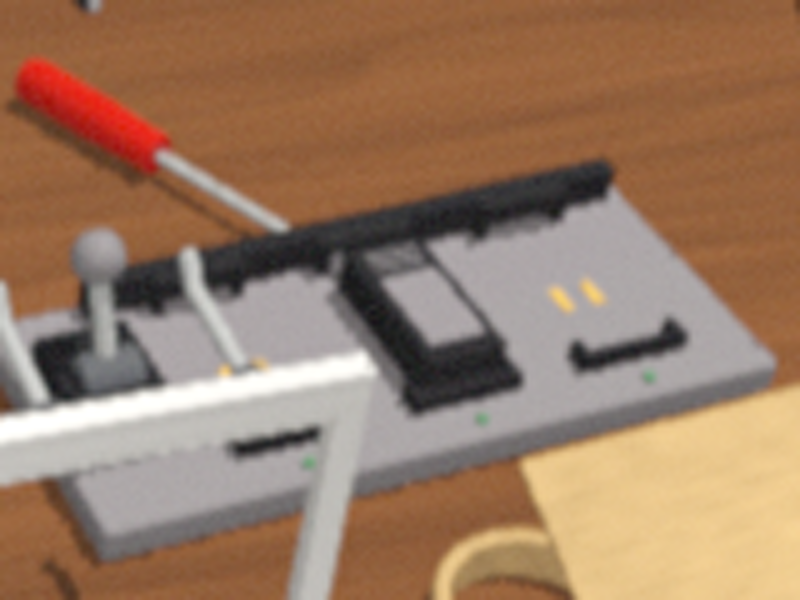

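Run:
```python
from held import *
go([.4382,-.104,.1],down(112.9)); go([.4382,-.104,.0145],down(112.9))
```

```text
rot [-0.3177 -0.0007  0.0008] deg 18.2 shift [ 0.0969  0.0266 -0.1333] dist 0.1669
rot [-0.3177 -0.0007  0.0008] deg 18.2 shift [ 0.1824  0.0267 -0.1332] dist 0.2274
```

Call:
step_arm(moves=[[[-0.318, -0.001, 0.001, 0.02, 0.0267, -0.133, 1], [-0.318, -0.001, 0.001, 0.05, 0.0267, -0.133, 1], [-0.318, -0.001, 0.001, 0.09, 0.0267, -0.133, 1], [-0.318, -0.001, 0.001, 0.1, 0.0267, -0.133, 1], [-0.318, -0.001, 0.001, 0.1, 0.0267, -0.133, 1], [-0.318, -0.001, 0.001, 0.13, 0.0267, -0.133, 1], [-0.318, -0.001, 0.001, 0.16, 0.0267, -0.133, 1], [-0.318, -0.001, 0.001, 0.175, 0.0267, -0.133, 1], [-0.318, -0.001, 0.001, 0.182, 0.0267, -0.133, 1], [-0.318, -0.001, 0.001, 0.182, 0.0267, -0.133, 1], [-0.318, -0.001, 0.001, 0.182, 0.0267, -0.133, 1]]])

```text
clock: 13.0
tcp_pos: [0.4392, -0.1035, 0.0159]
orientation: [-0.391, 0.59, -0.39, -0.589]
wrist_force: [-0.6, -0.3, 0.4]
finger_gap: 0.0857
```

Run:
```python
from held import *
st();go([.4382,-.104,.0145],down(112.9))
p2,d2=env.read_camera("scene"); crop(p2,220,170,350,270,6,"pics/s8.png")
```

```text
t 13.0 p [ 0.4392 -0.1035  0.0159] x [ 0.0013 -0.0002 -1.    ] z [-0.3903  0.9207 -0.0006] q [-0.4099  0.283  -0.6146  0.6719  0.0003 -0.8109] F [-0.6067 -0.2992  0.3959] gap 0.08566473654311053
rot [ 0.0013 -0.0006  0.0011] deg 0.1 shift [ 0.0014  0.0011 -0.    ] dist 0.0018
```

View pics/s8.png

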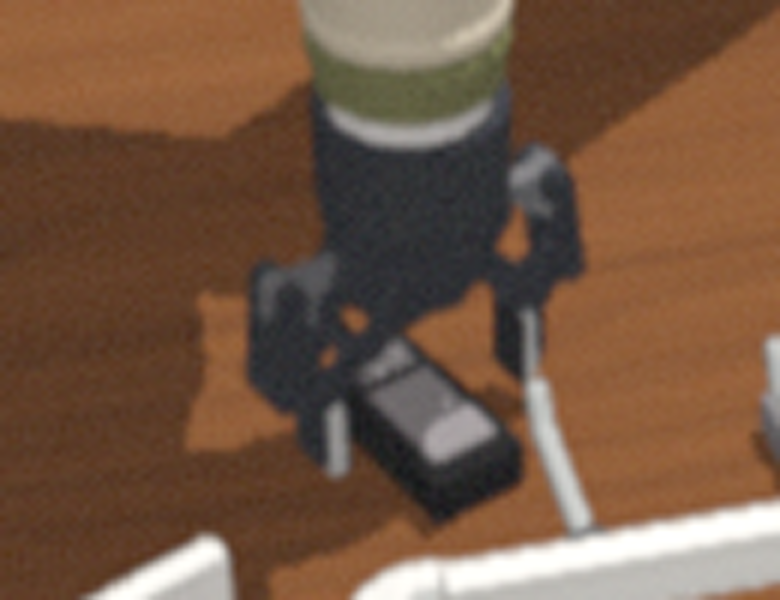

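The fingers straddle the pack around crop (420,420), so I'll close and lift.

Call:
step_arm(moves=[[[0.001, 0, 0.001, 0.001, 0.001, 0, 0], [0.001, 0, 0.001, 0.001, 0.001, 0, 0], [0.001, 0, 0.001, 0.001, 0.001, 0, 0], [0.001, 0, 0.001, 0.001, 0.001, 0, 0], [0.001, 0, 0.001, 0.001, 0.001, 0, 0], [0.001, 0, 0.001, 0.001, 0.001, 0, 0], [0.001, 0, 0.001, 0.001, 0.001, 0, 0], [0.001, 0, 0.001, -0.04, 0.001, 0, 0], [0.001, 0, 0.001, -0.09, 0.001, 0, 0], [0.001, 0, 0.001, -0.14, 0.001, 0, 0], [0.001, 0, 0.001, -0.17, 0.001, 0, 0], [0.001, 0, 0.001, -0.17, 0.001, 0, 0]]], force=60)

```text
clock: 14.25
tcp_pos: [0.4408, -0.1053, 0.1907]
orientation: [-0.391, 0.593, -0.39, -0.586]
wrist_force: [0.1, -0.6, -2.0]
finger_gap: 0.0426
```

Run:
```python
from held import *
st()
K=dict(dx=.0015,dz=.0035,bias=(.0028,.0007))
pp,M=insert(2,-.040,.05,16.5,**K);print(pp);go(pp,M)
```

```text
t 14.25 p [ 0.4408 -0.1053  0.1907] x [ 0.009  -0.0044 -1.    ] z [-0.389   0.9212 -0.0075] q [-0.4116  0.095  -0.3573  1.1085 -0.0004 -0.8112] F [ 0.1492 -0.6022 -2.0112] gap 0.04257246567994647
[0.5225 0.3328 0.1033]
rot [ 0.311   0.0386 -0.2779] deg 24.0 shift [ 0.0863 -0.2452  0.3724] dist 0.4541
```

Call:
step_arm(moves=[[[0.311, 0.039, -0.278, 0.0, -0.245, 0.372, 0], [0.311, 0.039, -0.278, 0.0, -0.245, 0.372, 0], [0.311, 0.039, -0.278, 0.0, -0.245, 0.372, 0], [0.311, 0.039, -0.278, 0.0, -0.245, 0.372, 0], [0.311, 0.039, -0.278, 0.0, -0.245, 0.372, 0], [0.311, 0.039, -0.278, 0.0, -0.245, 0.372, 0], [0.311, 0.039, -0.278, 0.0, -0.245, 0.372, 0], [0.311, 0.039, -0.278, 0.0, -0.245, 0.372, 0], [0.311, 0.039, -0.278, 0.0, -0.245, 0.372, 0], [0.311, 0.039, -0.278, 0.04, -0.245, 0.372, 0], [0.311, 0.039, -0.278, 0.086, -0.245, 0.372, 0], [0.311, 0.039, -0.278, 0.086, -0.245, 0.372, 0]]])

```text
clock: 15.45
tcp_pos: [0.5157, 0.3293, 0.0941]
orientation: [-0.542, 0.583, -0.404, -0.45]
wrist_force: [-1.8, -1.0, -2.4]
finger_gap: 0.0428
```

Run:
```python
from held import *
st()
p,d=env.read_camera("top"); crop(p,60,200,320,400,3,"pics/t9.png")
p2,d2=env.read_camera("scene"); crop(p2,370,120,560,270,4.2,"pics/s9.png")
held(d,d2)
K=dict(dx=.0015,dz=.0035,bias=(.0028,.0007))
pp,M=insert(2,-.040,.05,16.5,**K);print(pp);go(pp,M)
pp,M=insert(2,-.040,.003,16.5,**K);print(pp);go(pp,M)
```

```text
t 15.45 p [0.5157 0.3293 0.0941] x [ 0.2682  0.017  -0.9632] z [-0.088   0.9961 -0.0069] q [ 0.4901  0.3025 -0.392   0.6276 -0.1115  0.3871] F [-1.7536 -1.0052 -2.4156] gap 0.04280989174200288
top 119 pack-frame rel TCP x [0.0124 0.0246 0.0344] y [-0.0242 -0.0234 -0.0045  0.0174  0.0182] z [0.0044 0.0066 0.0095]
   rect ((0.0235305055975914, -0.0026750564575195312), (0.022887982428073883, 0.04326721280813217), 0.5831341743469238)
scene 124 pack-frame rel TCP x [0.0127 0.0285 0.0426] y [-0.0218 -0.0213 -0.002   0.0201  0.0217] z [0.0044 0.0071 0.0087]
   rect ((0.028470847755670547, 0.0008768867701292038), (0.03206817805767059, 0.048257410526275635), 0.45537132024765015)
[0.5225 0.3328 0.1033]
rot [ 0.0005 -0.0024 -0.0045] deg 0.3 shift [-0.0012 -0.0022  0.0013] dist 0.0028
[0.5225 0.3328 0.0563]
rot [ 0.0005 -0.0024 -0.0045] deg 0.3 shift [0.0439 0.011  0.0014] dist 0.0453
```

View pics/t9.png

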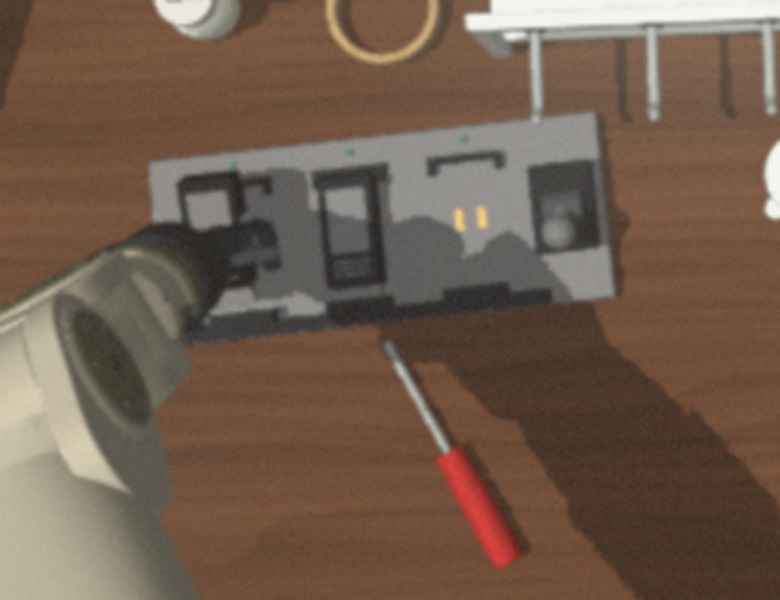

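View pics/s9.png

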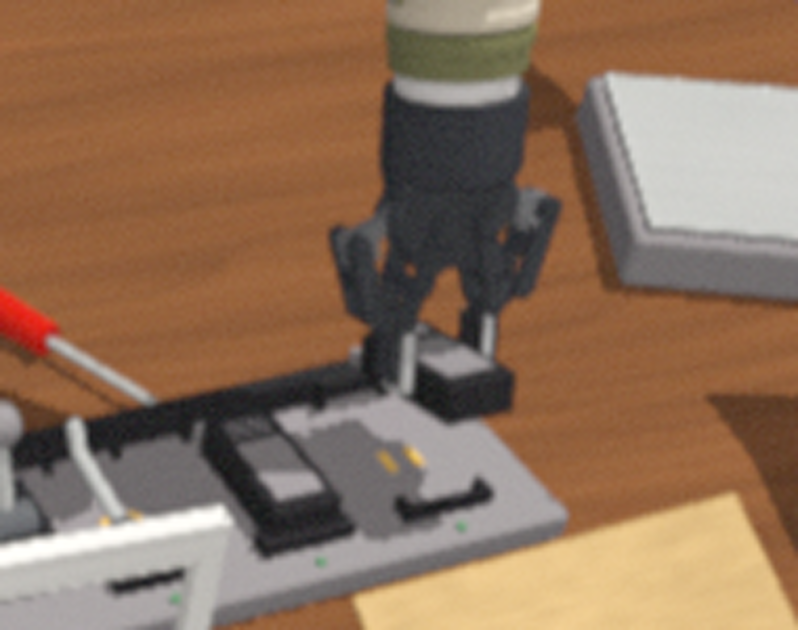

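Call:
step_arm(moves=[[[0, -0.002, -0.004, 0.015, 0.011, 0.0014, 0], [0, -0.002, -0.004, 0.03, 0.011, 0.0014, 0], [0, -0.002, -0.004, 0.04, 0.011, 0.0014, 0], [0, -0.002, -0.004, 0.043, 0.011, 0.0014, 0], [0, -0.002, -0.004, 0.044, 0.011, 0.0014, 0], [0, -0.002, -0.004, 0.044, 0.011, 0.0014, 0], [0, -0.002, -0.004, 0.044, 0.011, 0.0014, 0]]])

```text
clock: 16.25
tcp_pos: [0.5231, 0.3331, 0.0572]
orientation: [-0.548, 0.585, -0.398, -0.447]
wrist_force: [1.4, -0.3, -1.1]
finger_gap: 0.0431
```

Run:
```python
from held import *
st()
p,d=env.read_camera("top"); crop(p,60,220,260,340,4,"pics/t10.png")
p2,d2=env.read_camera("scene"); crop(p2,400,140,560,260,5,"pics/s10.png")
held(d,d2)
K=dict(dx=.0015,dz=.0035,bias=(.0028,.0007))
pp,M=insert(2,-.040,.003,16.5,**K);print(pp);go(pp,M)
pp,M=insert(2,-.064,.003,16.5,**K);print(pp);go(pp,M)
```

```text
t 16.25 p [0.5231 0.3331 0.0572] x [ 0.2838  0.025  -0.9586] z [-0.0874  0.9962  0.0001] q [ 0.4898  0.3481 -0.4384  0.5173 -0.1117  0.3873] F [ 1.3571 -0.3014 -1.1485] gap 0.04308633602660218
top 261 pack-frame rel TCP x [0.0125 0.0279 0.0418] y [-0.023  -0.0223 -0.0013  0.0192  0.0204] z [0.0057 0.0111 0.0162]
   rect ((0.027335762977600098, -0.001505345106124878), (0.04560313746333122, 0.030316045507788658), 89.18075561523438)
scene 171 pack-frame rel TCP x [0.0123 0.0316 0.0467] y [-0.0225 -0.0217 -0.0023  0.0236  0.0264] z [0.0052 0.0098 0.0124]
   rect ((0.030124031007289886, 0.002241067588329315), (0.03586624935269356, 0.053528059273958206), 0.3198622763156891)
[0.5225 0.3328 0.0563]
rot [0.0004 0.     0.0004] deg 0.0 shift [ 0.0005  0.0005 -0.0001] dist 0.0007
[0.4986 0.3307 0.0563]
rot [0.0004 0.     0.0004] deg 0.0 shift [-0.0063  0.0235 -0.0001] dist 0.0243
```

View pics/t10.png

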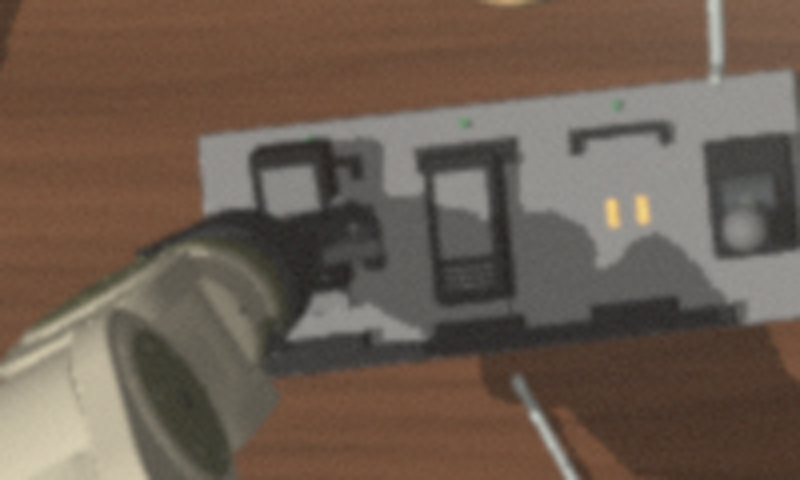

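View pics/s10.png

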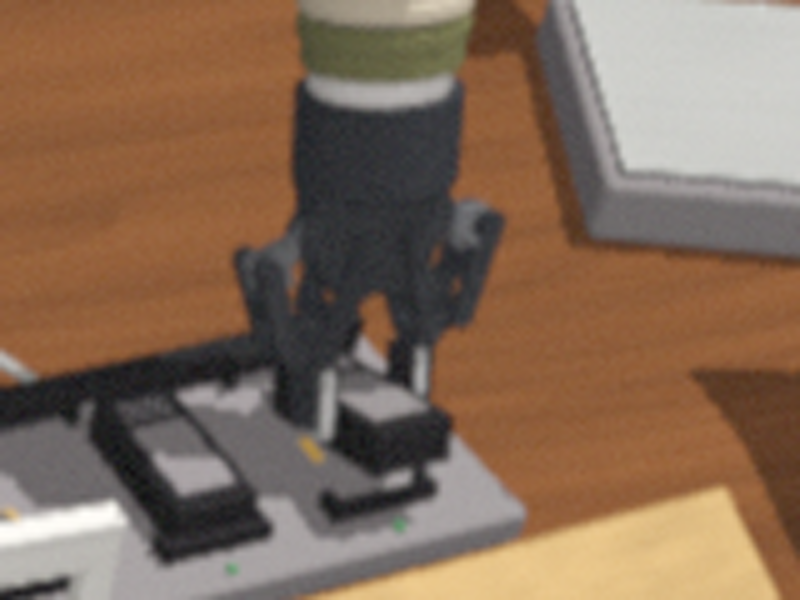

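Call:
step_arm(moves=[[[0, 0, 0, 0.001, 0.002, 0, 0], [0, 0, 0, 0.0, 0.006, 0, 0], [0, 0, 0, -0.002, 0.012, 0, 0], [0, 0, 0, -0.0045, 0.018, 0, 0], [0, 0, 0, -0.0055, 0.022, 0, 0], [0, 0, 0, -0.006, 0.0235, 0, 0], [0, 0, 0, -0.006, 0.0235, 0, 0]]])

```text
clock: 17.05
tcp_pos: [0.501, 0.3311, 0.0571]
orientation: [-0.549, 0.586, -0.397, -0.446]
wrist_force: [6.6, -0.5, -4.5]
finger_gap: 0.043
```

Run:
```python
from held import *
st()
K=dict(dx=.0015,dz=.0035,bias=(.0028,.0007))
pp,M=insert(2,-.062,.003,16.5,**K);print(pp);go(pp,M)
for th,g in ((16.5,.002),(14,.0015),(11,.001),(8,.001),(6,.001),(4,.001),(2,.0005),(0,0)):
    pp,M=insert(2,-.0612,g,th,**K);print(th,pp);go(pp,M)
```

```text
t 17.05 p [0.501  0.3311 0.0571] x [ 0.2883  0.0249 -0.9572] z [-0.0865  0.9963 -0.0002] q [ 0.5078  0.316  -0.4889  0.4967 -0.1188  0.405 ] F [ 6.6223 -0.4945 -4.4771] gap 0.042955680056602524
[0.5006 0.3309 0.0563]
rot [-0.0006 -0.0004  0.0056] deg 0.3 shift [ 0.0007  0.0006 -0.0002] dist 0.0009
16.5 [0.5014 0.331  0.0553]
rot [-0.0006 -0.0004  0.0056] deg 0.3 shift [ 0.0019  0.0001 -0.0002] dist 0.0019
14 [0.5028 0.3311 0.0524]
rot [-0.0006 -0.0004  0.0492] deg 2.8 shift [ 0.0051 -0.0004 -0.0002] dist 0.0051
11 [0.5044 0.3312 0.0489]
rot [-0.0006 -0.0003  0.1016] deg 5.8 shift [ 0.0088 -0.0009 -0.0002] dist 0.0089
8 [0.5057 0.3313 0.0459]
rot [-0.0006 -0.0003  0.154 ] deg 8.8 shift [ 0.0122 -0.0013 -0.0002] dist 0.0122
6 [0.5066 0.3314 0.0438]
rot [-0.0006 -0.0003  0.1889] deg 10.8 shift [ 0.0144 -0.0015 -0.0002] dist 0.0144
4 [0.5073 0.3315 0.0417]
rot [-0.0006 -0.0003  0.2238] deg 12.8 shift [ 0.0166 -0.0017 -0.0002] dist 0.0167
2 [0.508  0.3315 0.0391]
rot [-0.0006 -0.0003  0.2587] deg 14.8 shift [ 0.0193 -0.0016 -0.0002] dist 0.0193
0 [0.5086 0.3316 0.0365]
rot [-0.0006 -0.0003  0.2936] deg 16.8 shift [ 0.022  -0.0014 -0.0002] dist 0.022
```

Stop contact comes at the same place as in bay 1, so I'll swing the tail down.

Call:
step_arm(moves=[[[0, 0, 0.006, 0.002, 0, 0, 0], [0, 0, 0.05, 0.005, -0.0004, 0, 0], [0, 0, 0.1, 0.009, -0.001, 0, 0], [0, 0, 0.13, 0.0105, -0.001, 0, 0], [0, 0, 0.155, 0.012, -0.0013, 0, 0], [0, 0, 0.19, 0.0145, -0.0015, 0, 0], [0, 0, 0.224, 0.0166, -0.0017, 0, 0], [0, 0, 0.259, 0.0193, -0.0016, 0, 0], [0, 0, 0.28, 0.021, -0.0015, 0, 0], [0, 0, 0.294, 0.022, -0.0014, 0, 0], [0, 0, 0.294, 0.022, -0.0014, 0, 0]]])

```text
clock: 18.15
tcp_pos: [0.5087, 0.3317, 0.0362]
orientation: [0.478, -0.521, 0.478, 0.521]
wrist_force: [-0.9, -0.1, -0.7]
finger_gap: 0.0425
```

Run:
```python
from held import *
st()
p2,d2=env.read_camera("scene"); crop(p2,400,140,560,260,5,"pics/s11.png")
```

```text
t 18.15 p [0.5087 0.3317 0.0362] x [-0.001  -0.0004 -1.    ] z [-0.0864  0.9963 -0.0003] q [ 0.4458  0.509  -0.1876  0.8753  0.      0.3593] F [-0.8738 -0.1288 -0.7358] gap 0.04245925023945216
```

View pics/s11.png

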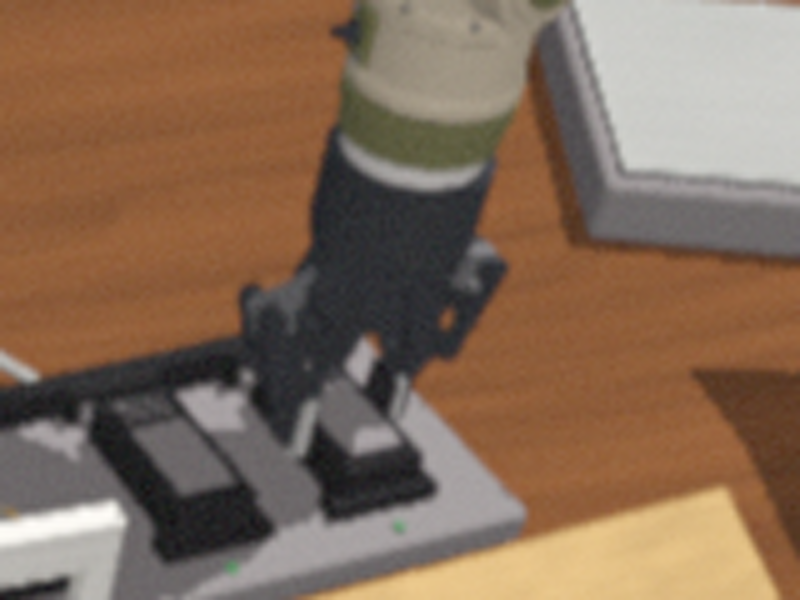

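Call:
step_arm(moves=[[[0, 0, 0, 0, 0, 0, 0.75], [0, 0, 0, 0, 0, 0, 0.75], [0, 0, 0, 0, 0, 0, 0.75], [0, 0, 0, -0.02, 0, 0, 0.75], [0, 0, 0, -0.06, 0, 0, 0.75], [0, 0, 0, -0.11, 0, 0, 0.75], [0, 0, 0, -0.16, 0, 0, 1], [0, 0, 0, -0.16, 0.05, -0.1, 1], [0, 0, 0, -0.16, 0.08, -0.2, 1], [0, 0, 0, -0.16, 0.1, -0.35, 1], [0, 0, 0, -0.16, 0.1, -0.35, 1], [0, 0, 0, -0.16, 0.1, -0.35, 1]]])

```text
clock: 19.4
tcp_pos: [0.455, 0.0871, 0.1969]
orientation: [-0.478, 0.522, -0.477, -0.521]
wrist_force: [1.0, -0.5, -1.0]
finger_gap: 0.0856
```

Call:
step_arm(moves=[[[0, 0, 0, 0, 0, -0.15, 1], [0, 0, 0, 0, 0, -0.15, 1], [0, 0, 0, 0, 0, -0.15, 1], [0, 0, 0, 0, 0, -0.15, 1]]])

```text
clock: 19.8
tcp_pos: [0.4689, -0.0677, 0.1975]
orientation: [-0.48, 0.521, -0.48, -0.518]
wrist_force: [-0.6, 1.3, -1.0]
finger_gap: 0.0858
```

```bash
cat > look.py <<'E'
from held import *
def bays(n,d):
    a=np.deg2rad(YAW); w=cloud(n,d)
    for k in (0,1,2):
        r=w[...,:2]-bayw(k,0,0,0,(.0028,.0007) if n=="top" else (.004,.003))[:2]; X=r[...,0]*np.cos(a)+r[...,1]*np.sin(a); Y=-r[...,0]*np.sin(a)+r[...,1]*np.cos(a)
        m=(abs(X)<.034)&(abs(Y)<.016)&(w[...,2]<.09)
        if m.sum()<50: print(n,k,"hidden"); continue
        A=np.c_[X[m],Y[m],np.ones(m.sum())]; c=np.linalg.lstsq(A,w[m][:,2],rcond=None)[0]; print(n,"bay",k,m.sum(),"plane slope,h",c)
E
python3 - <<'E'
from look import *
st()
p,d=env.read_camera("top"); crop(p,90,200,440,340,2.2,"pics/t12.png")
p2,d2=env.read_camera("scene"); crop(p2,150,150,530,370,2.1,"pics/s12.png")
np.savez("a12.npz",p=p,d=d,p2=p2,d2=d2)
bays("top",d);bays("scene",d2)
E
```

```text
t 19.8 p [ 0.4689 -0.0677  0.1975] x [ 0.0034 -0.0029 -1.    ] z [-0.0798  0.9968 -0.0031] q [-0.312   0.135  -0.294   1.1377 -0.0017 -0.3918] F [-0.64    1.2929 -1.0392] gap 0.08583230178836374
top bay 0 383 plane slope,h [ 0.0012 -0.0152  0.0202]
top bay 1 391 plane slope,h [ 0.0074 -0.0043  0.0468]
top bay 2 394 plane slope,h [-0.007  -0.0053  0.0467]
scene bay 0 75 plane slope,h [ 0.0042 -0.0039  0.02  ]
scene bay 1 244 plane slope,h [-0.0017  0.0232  0.0462]
scene bay 2 227 plane slope,h [0.0071 0.0212 0.0465]
```

View pics/t12.png

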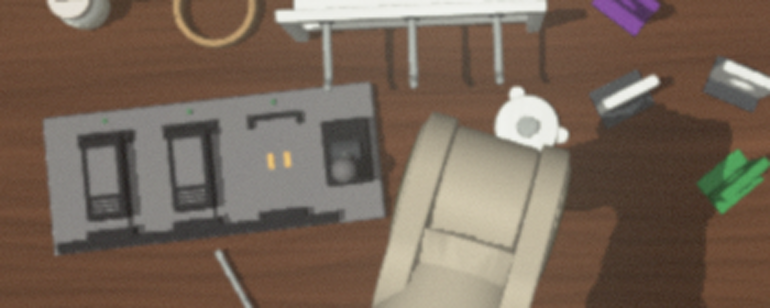

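View pics/s12.png

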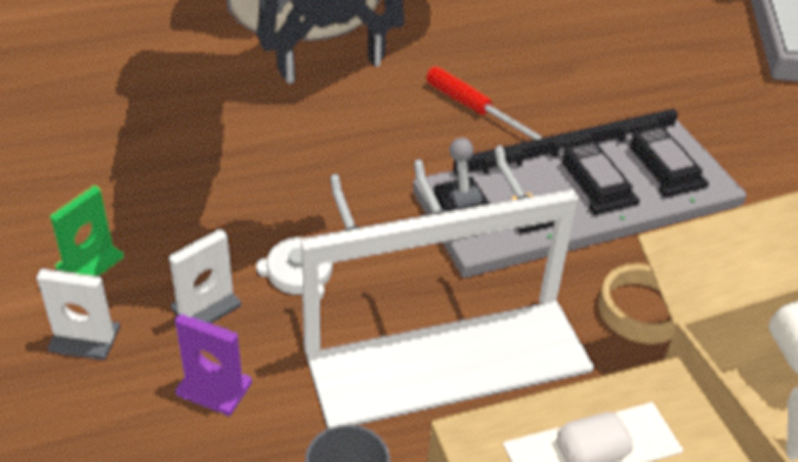

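Run:
```python
from look import *
a=np.load("a12.npz")
crop(a["p"],215,225,285,325-40,9,"pics/t13.png"); crop(a["p2"],340,200,410,260,9,"pics/s13.png")
for n,d in (("top",a["d"]),("scene",a["d2"])):
    w=cloud(n,d); m=(abs(w[...,0]-.52)<.05)&(abs(w[...,1]-.07)<.035)
    for lo,hi in ((.05,.065),(.065,.08),(.08,.09),(.09,.1),(.1,.112),(.112,.13)):
        q=w[m&(w[...,2]>lo)&(w[...,2]<hi)]
        if len(q): print(n,lo,len(q),np.median(q,0),q.min(0),q.max(0))
go([.445,.065,.19],down(95,20));go([.445,.065,.098],down(95,20))
```

```text
top 0.05 117 [0.5284 0.069  0.0533] [0.4951 0.0479 0.05  ] [0.5631 0.0946 0.0647]
top 0.065 6 [0.5206 0.0707 0.0697] [0.5202 0.0673 0.0653] [0.5231 0.0746 0.0783]
top 0.09 8 [0.4998 0.0709 0.099 ] [0.4944 0.0584 0.092 ] [0.5128 0.081  0.0999]
top 0.1 87 [0.5053 0.0688 0.1064] [0.4943 0.0576 0.1002] [0.5171 0.0805 0.1117]
top 0.112 7 [0.5097 0.0682 0.1127] [0.4984 0.0639 0.1124] [0.512  0.0772 0.1165]
scene 0.05 86 [0.5332 0.0736 0.0541] [0.5235 0.0586 0.05  ] [0.5454 0.0898 0.0639]
scene 0.065 30 [0.5227 0.0729 0.0716] [0.5169 0.0682 0.0668] [0.5298 0.0784 0.0796]
scene 0.08 16 [0.5185 0.0713 0.0839] [0.5143 0.0669 0.0809] [0.5211 0.0762 0.0895]
scene 0.09 26 [0.5194 0.0694 0.0962] [0.5066 0.0604 0.0904] [0.524  0.083  0.0996]
scene 0.1 71 [0.5144 0.0707 0.1063] [0.4999 0.059  0.1004] [0.5228 0.0831 0.1116]
scene 0.112 1 [0.516  0.0739 0.113 ] [0.516  0.0739 0.113 ] [0.516  0.0739 0.113 ]
rot [-0.003  -0.0009 -0.3477] deg 19.9 shift [0.0071 0.0121 0.1299] dist 0.1307
rot [-0.003  -0.0009 -0.3477] deg 19.9 shift [0.0991 0.0122 0.13  ] dist 0.1639
```

View pics/s13.png

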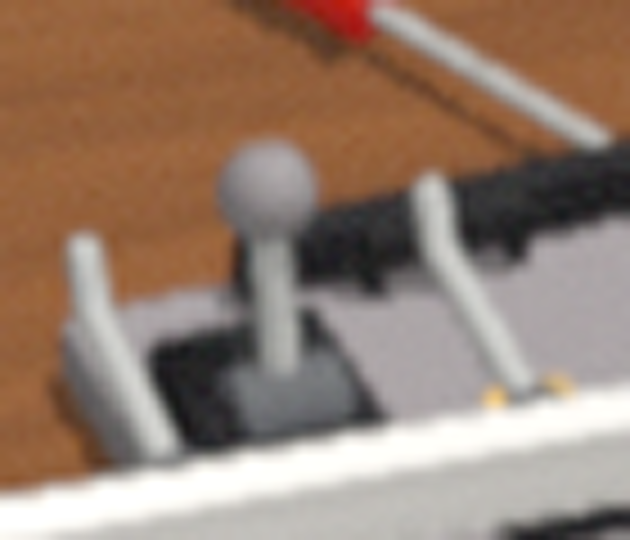

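Call:
step_arm(moves=[[[0, 0, -0.348, 0, 0.012, 0.04, 0], [0, 0, -0.348, 0, 0.012, 0.09, 0], [0, 0, -0.348, 0, 0.012, 0.13, 0], [0, 0, -0.348, 0.04, 0.012, 0.13, 0], [0, 0, -0.348, 0.08, 0.012, 0.13, 0], [0, 0, -0.348, 0.098, 0.012, 0.13, 0], [0, 0, -0.348, 0.098, 0.012, 0.13, 0], [0, 0, -0.348, 0.098, 0.012, 0.13, 0], [0, 0, -0.348, 0.098, 0.012, 0.13, 0]]])

```text
clock: 20.8
tcp_pos: [0.4464, 0.0656, 0.1008]
orientation: [-0.562, 0.597, -0.38, -0.429]
wrist_force: [1.5, -0.1, 1.1]
finger_gap: 0.0003
```

Run:
```python
from look import *
st()
p2,d2=env.read_camera("scene"); crop(p2,320,130,450,260,5,"pics/s14.png")
u=np.array([np.cos(np.deg2rad(5)),np.sin(np.deg2rad(5)),0])
for L in (.06,.085,.095,.105): go(np.array([.445,.064,.099])+L*u,down(95,20))
```

```text
t 20.8 p [0.4464 0.0656 0.1008] x [ 0.3436  0.0289 -0.9387] z [-0.0852  0.9964 -0.0006] q [-0.0659 -0.0723 -0.845   0.4496  0.0515 -0.1423] F [ 1.4607 -0.0657  1.0981] gap 0.00034034826329070166
rot [-0.002  -0.0014  0.0033] deg 0.2 shift [ 0.0219 -0.0541 -0.0011] dist 0.0583
rot [-0.002  -0.0014  0.0033] deg 0.2 shift [ 0.0305 -0.0775 -0.001 ] dist 0.0833
rot [-0.002  -0.0014  0.0033] deg 0.2 shift [ 0.034  -0.0869 -0.001 ] dist 0.0933
rot [-0.002  -0.0014  0.0033] deg 0.2 shift [ 0.0374 -0.0963 -0.001 ] dist 0.1033
```

View pics/s14.png

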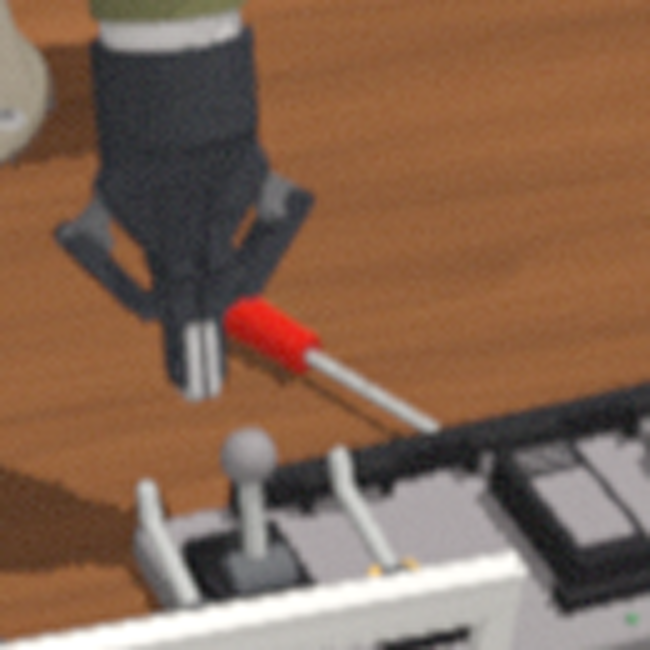

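Call:
step_arm(moves=[[[0, 0, 0.003, 0.008, -0.02, -0.001, 0], [0, 0, 0.003, 0.015, -0.037, -0.001, 0], [0, 0, 0.003, 0.022, -0.054, -0.001, 0], [0, 0, 0.003, 0.026, -0.065, -0.001, 0], [0, 0, 0.003, 0.03, -0.0775, -0.001, 0], [0, 0, 0.003, 0.034, -0.087, -0.001, 0], [0, 0, 0.003, 0.034, -0.087, -0.001, 0]]])

```text
clock: 21.55
tcp_pos: [0.5346, 0.0722, 0.0957]
orientation: [-0.559, 0.594, -0.384, -0.433]
wrist_force: [-9.2, -1.1, -1.6]
finger_gap: -0.0005
```

Run:
```python
from look import *
st()
p2,d2=env.read_camera("scene"); crop(p2,320,130,450,260,5,"pics/s15.png")
u=np.array([np.cos(np.deg2rad(5)),np.sin(np.deg2rad(5)),0])
for L in (.095,.105): go(np.array([.445,.064,.099])+L*u,down(95,20))
```

```text
t 21.55 p [0.5346 0.0722 0.0957] x [ 0.3302  0.0277 -0.9435] z [-0.0844  0.9964 -0.0002] q [-0.0361  0.1142 -0.6617  0.4595  0.0396 -0.1139] F [-9.2025 -1.1152 -1.5645] gap -0.000549263870233406
rot [-0.0026 -0.0012 -0.0109] deg 0.6 shift [-0.0015 -0.0058 -0.0003] dist 0.006
rot [-0.0026 -0.0012 -0.0109] deg 0.6 shift [ 0.0018 -0.0153 -0.0003] dist 0.0154
```

View pics/s15.png

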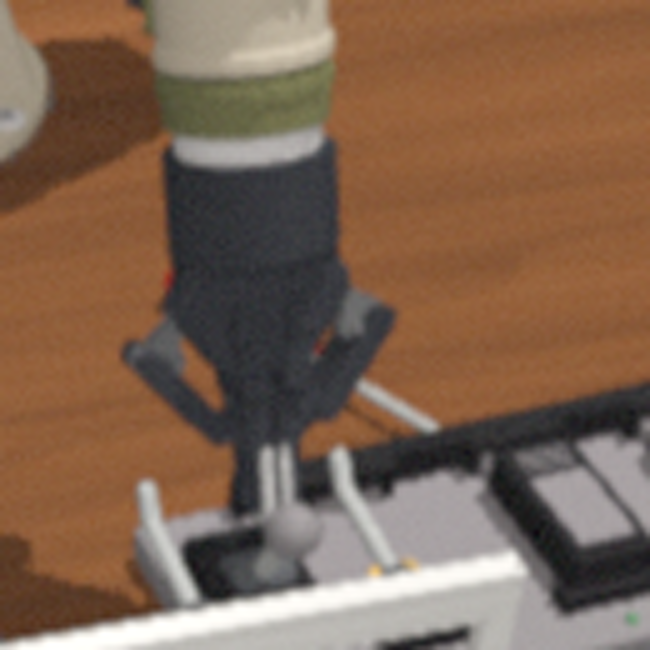

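Call:
step_arm(moves=[[[0, 0, 0, 0.0, -0.005, 0, 0], [0, 0, 0, 0.001, -0.009, 0, 0], [0, 0, 0, 0.001, -0.012, 0, 0], [0, 0, 0, 0.001, -0.012, 0, 0]]])

```text
clock: 22.0
tcp_pos: [0.5357, 0.0729, 0.0929]
orientation: [-0.555, 0.589, -0.39, -0.438]
wrist_force: [-24.7, -2.7, 6.5]
finger_gap: -0.0001
```

Run:
```python
from look import *
st()
```

```text
t 22.0 p [0.5357 0.0729 0.0929] x [ 0.311   0.0264 -0.9501] z [-0.0836  0.9965  0.0003] q [-0.033   0.1311 -0.6415  0.4829  0.0366 -0.1109] F [-24.6968  -2.7015   6.5411] gap -0.00014791257482861737
```

Hard stop felt (25 N, with no further travel). Retreating.

Call:
step_arm(moves=[[[0, 0, 0, 0, 0.03, 0, 0], [0, 0, 0, 0, 0.07, 0, 0], [0, 0, 0, -0.03, 0.1, 0, 0.5], [0, 0, 0, -0.08, 0.1, 0, 1], [0, 0, 0.3, -0.12, 0.1, -0.05, 1], [0, 0, 0.3, -0.12, 0.1, -0.1, 1], [0, 0, 0.3, -0.12, 0.1, -0.15, 1], [0, 0, 0.3, -0.12, 0.1, -0.2, 1], [0, 0, 0.3, -0.12, 0.1, -0.2, 1], [0, 0, 0.3, -0.12, 0.1, -0.2, 1]]])

```text
clock: 23.0
tcp_pos: [0.4216, -0.1405, 0.1761]
orientation: [-0.484, 0.524, -0.475, -0.515]
wrist_force: [0.0, -0.1, -0.3]
finger_gap: 0.0851
```

Run:
```python
from look import *
st()
p,d=env.read_camera("top"); crop(p,200,160,460,320,3,"pics/t16.png")
p2,d2=env.read_camera("scene"); crop(p2,160,170,520,370,2.2,"pics/s16.png")
np.savez("a16.npz",p=p,d=d,p2=p2,d2=d2)
for n,dd in (("top",d),("scene",d2)):
    w=cloud(n,dd); m=(abs(w[...,0]-.54)<.06)&(abs(w[...,1]-.07)<.035)&(w[...,2]>.09)&(w[...,2]<.125)
    q=w[m]; print(n,len(q),np.median(q,0) if len(q) else '')
```

```text
t 23.0 p [ 0.4216 -0.1405  0.1761] x [ 0.0191  0.0004 -0.9998] z [-0.0791  0.9969 -0.0011] q [-0.5091  0.0816 -0.4098  1.0628  0.0096 -0.5882] F [ 0.0306 -0.0754 -0.2804] gap 0.08511661901778232
top 103 [0.5554 0.0735 0.1042]
scene 96 [0.5658 0.0741 0.1013]
```

View pics/t16.png

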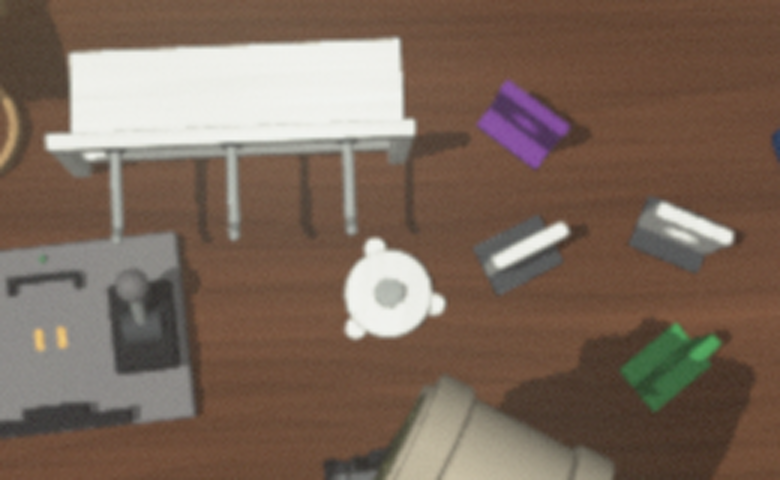

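View pics/s16.png

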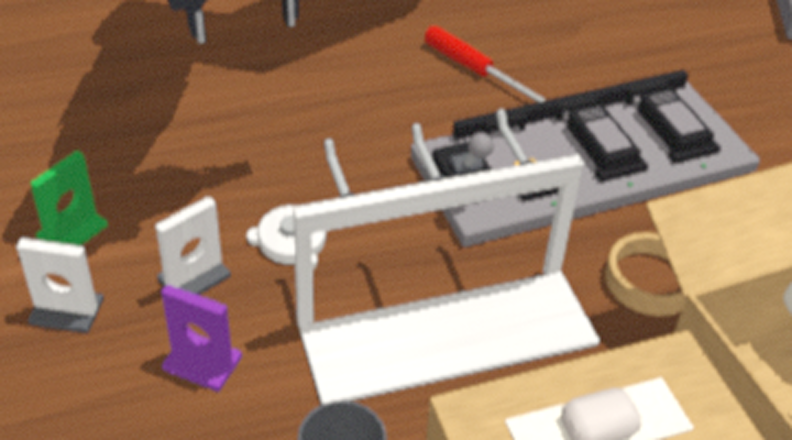

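Run:
```python
from look import *
from scipy.optimize import least_squares
for nm,f in (("off","a12.npz"),("on","a16.npz")):
    a=np.load(f)
    for n,d in (("top",a["d"]),("scene",a["d2"])):
        w=cloud(n,d); x0=.508 if nm=="off" else .562
        m=(abs(w[...,0]-x0)<.025)&(abs(w[...,1]-.072)<.02)&(w[...,2]>.085)&(w[...,2]<.125); q=w[m]
        r=least_squares(lambda c:np.linalg.norm(q-c,axis=1)-.0115,[x0,.072,.097],loss="soft_l1",f_scale=.002).x; print(nm,n,len(q),r)
```

```text
off top 102 [0.5062 0.0698 0.0999]
off scene 104 [0.5108 0.0723 0.0989]
on top 103 [0.5564 0.074  0.0975]
on scene 103 [0.5605 0.077  0.0958]
```

Run:
```python
from look import *
for f,o in (("a12.npz","off"),("a16.npz","on")):
    a=np.load(f); im=cv2.resize(a["p2"][200:260,345:405,::-1],None,fx=10,fy=10,interpolation=cv2.INTER_CUBIC)
    # hypotheses: bar axis for pivot z
    for L,zp,c in ((.0525,.0515,(0,0,255)),(.055,.0437,(0,255,0))):
        kc=np.array([.5108,.0723,.0989]) if o=="off" else np.array([.5605,.077,.0958])
        pv=np.array([.5357-(.0016 if zp<.05 else .0013),.0747,zp])
        u,v=[tuple(int(t) for t in (proj("scene",q)+.5-np.array([345,200]))*10) for q in (kc,pv)]
        cv2.line(im,u,v,c,1); print(o,np.linalg.norm(kc-pv))
    cv2.imwrite(f"pics/lev_{o}.png",im)
i=np.hstack([cv2.imread("pics/lev_off.png"),cv2.imread("pics/lev_on.png")]); cv2.imwrite("pics/lev.png",cv2.resize(i,(800,400)))
```

```text
off 0.05300452810845502
off 0.05996407257683549
on 0.05146833978282183
on 0.05845220269587797
```

View pics/lev.png

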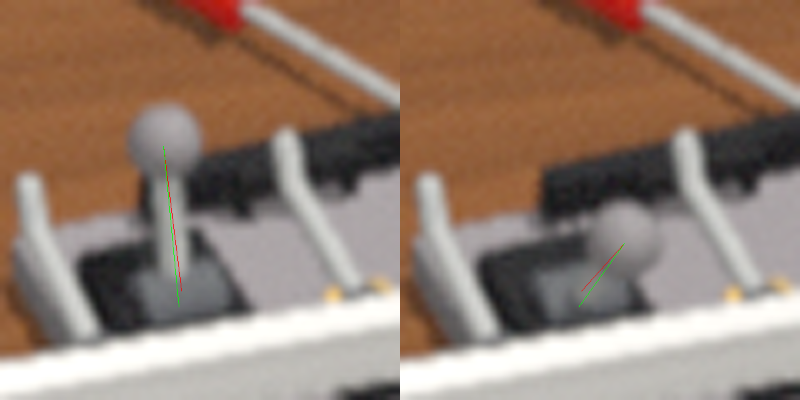

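Run:
```python
from look import *
a=np.load("a16.npz")
for n,d in (("top",a["d"]),("scene",a["d2"])):
    w=cloud(n,d); x,y,z=w[...,0],w[...,1],w[...,2]
    m=(x>.64)&(x<.69)&(abs(y)<.16)&(z>.148)&(z<.165)
    q=w[m]; print(n,"rail",len(q),cv2.minAreaRect(q[:,:2].astype(np.float32)),np.median(q[:,2]))
    m=(x>.55)&(x<.645)&(abs(y)<.16)&(z>.135)&(z<.175)
    k,l,s,c=cv2.connectedComponentsWithStats(m.astype(np.uint8))
    for i in range(1,k):
        if s[i,4]>20:
            q=w[l==i]; ll=cv2.fitLine(q[:,:2].astype(np.float32),cv2.DIST_HUBER,0,.001,.001).ravel()
            print("  peg",len(q),"x",q[:,0].min(),q[:,0].max(),"dir deg",np.rad2deg(np.arctan(ll[1]/ll[0])),"y@.6",ll[3]+(.6-ll[2])*ll[1]/ll[0],"y@.63",ll[3]+(.63-ll[2])*ll[1]/ll[0],"z",np.median(q[:,2]),q[:,2].max())
for n,d in (("top",a["d"]),("scene",a["d2"])):
    w=cloud(n,d); x,y,z=w[...,0],w[...,1],w[...,2]
    for c in ((.58,-.225),(.594,-.354)):
        m=(abs(x-c[0])<.05)&(abs(y-c[1])<.055)&(z>.085)&(z<.1)
        q=w[m][:,:2]; print(n,"stand top edge",m.sum(),cv2.minAreaRect(q.astype(np.float32)))
```

```text
top rail 786 ((0.6535917520523071, -0.00532551109790802), (0.02843666262924671, 0.2701653838157654), 0.43939274549484253) 0.1555999381846289
  peg 99 x 0.5854150798999923 0.6446313236358125 dir deg 1.2644821 y@.6 -0.09153004 y@.63 -0.090867855 z 0.15368257312015363 0.17071951019845283
  peg 109 x 0.582357653578608 0.644757062939014 dir deg 0.50026643 y@.6 0.07814347 y@.63 0.07840542 z 0.15413640602540918 0.16639853075118535
  peg 100 x 0.5839012003340718 0.6444900091521124 dir deg 0.47638097 y@.6 -0.0065188333 y@.63 -0.0062693954 z 0.15449929037890375 0.16502474676326592
scene rail 972 ((0.6563379764556885, -0.003494575619697571), (0.032843273133039474, 0.26940402388572693), 0.9314647912979126) 0.15472984594079706
  peg 94 x 0.5883592734635917 0.644853899123796 dir deg 0.28674912 y@.6 0.08002837 y@.63 0.080178514 z 0.15358793562399917 0.1645915317735965
  peg 95 x 0.589010981701686 0.6444720904060999 dir deg 0.7893421 y@.6 -0.0047069415 y@.63 -0.004293617 z 0.15323863408251984 0.1642804316660721
  peg 92 x 0.589964501779465 0.6441144663625147 dir deg 0.124308184 y@.6 -0.08920803 y@.63 -0.08914294 z 0.15338610044289258 0.1636625311010837
top stand top edge 112 ((0.5793081521987915, -0.22947658598423004), (0.009910913184285164, 0.05938537046313286), 26.188270568847656)
top stand top edge 126 ((0.5928295254707336, -0.35536596179008484), (0.060674265027046204, 0.011698467656970024), 66.6507568359375)
scene stand top edge 157 ((0.5818650722503662, -0.22600768506526947), (0.01343783363699913, 0.0605810284614563), 24.559463500976562)
scene stand top edge 168 ((0.5953152179718018, -0.3519749045372009), (0.06132077798247337, 0.013730138540267944), 64.24723052978516)
```

Run:
```python
from look import *
a=np.load("a16.npz"); crop(a["p2"],165,235,275,350,5,"pics/s17.png")
go([.5806,-.2277,.20],down(25.5));go([.5806,-.2277,.081],down(25.5))
```

```text
rot [1.2082 0.0112 0.0148] deg 69.2 shift [-0.0217 -0.1526 -0.1031] dist 0.1854
rot [1.2082 0.0112 0.0148] deg 69.2 shift [ 0.0973 -0.1505 -0.1032] dist 0.2068
```

View pics/s17.png

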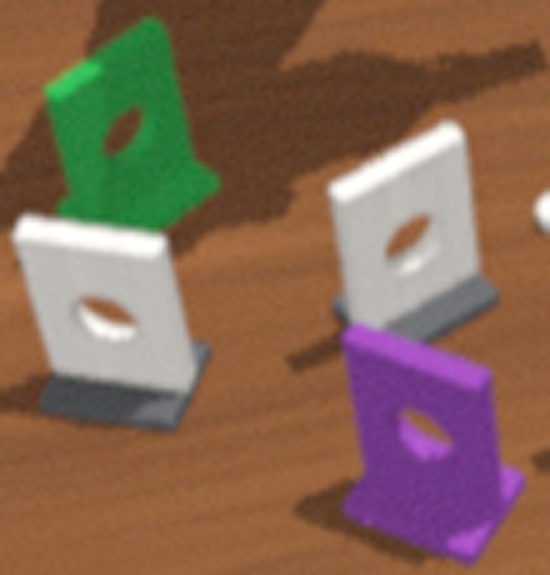

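The two white aluminium plates with a steel foot (crop (105,310) and (405,225)) are the stands. Green (130,125) and purple (425,440) are decoys. First I'll go above the right one, S0.

Call:
step_arm(moves=[[[1.208, 0.011, 0.015, -0.0217, -0.152, -0.103, 0.5], [1.208, 0.011, 0.015, -0.0217, -0.152, -0.103, 0.5], [1.208, 0.011, 0.015, -0.0217, -0.152, -0.103, 0.5], [1.208, 0.011, 0.015, -0.0217, -0.152, -0.103, 0.5], [1.208, 0.011, 0.015, -0.0217, -0.152, -0.103, 0.5], [1.208, 0.011, 0.015, -0.0217, -0.152, -0.103, 0.5], [1.208, 0.011, 0.015, -0.0217, -0.152, -0.103, 0.5], [1.208, 0.011, 0.015, -0.0217, -0.152, -0.103, 0.5], [1.208, 0.011, 0.015, -0.0217, -0.152, -0.103, 0.5], [1.208, 0.011, 0.015, -0.0217, -0.152, -0.103, 0.5], [1.208, 0.011, 0.015, -0.0217, -0.152, -0.103, 0.5]]])

```text
clock: 24.2
tcp_pos: [0.5801, -0.2268, 0.2002]
orientation: [0.689, -0.157, 0.689, 0.157]
wrist_force: [0.4, -0.6, 0.3]
finger_gap: 0.0427
```

Run:
```python
from look import *
st()
p,d=env.read_camera("top"); crop(p,300,170,480,300,4,"pics/t18.png")
p2,d2=env.read_camera("scene"); crop(p2,150,170,310,370,3,"pics/s18.png")
go([.5806,-.2277,.081],down(25.5))
```

```text
t 24.2 p [ 0.5801 -0.2268  0.2002] x [ 0.0001  0.0002 -1.    ] z [0.901  0.4339 0.0002] q [-0.5016  0.4204  0.0987  1.2492  0.0003  0.6204] F [ 0.4495 -0.5504  0.2863] gap 0.04266792138022366
rot [ 0.0022  0.0002 -0.0002] deg 0.1 shift [ 0.1191 -0.0007  0.0003] dist 0.1191
```

View pics/s18.png

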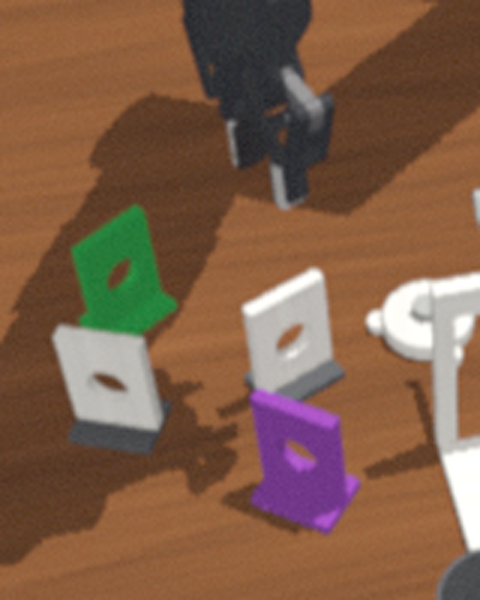

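Aligned above S0. Descend, close, then lift.

Call:
step_arm(moves=[[[0.002, 0, 0, 0.04, -0.001, 0, 0.5], [0.002, 0, 0, 0.08, -0.001, 0, 0.5], [0.002, 0, 0, 0.105, -0.001, 0, 0.5], [0.002, 0, 0, 0.118, -0.001, 0, 0.5], [0.002, 0, 0, 0.119, -0.001, 0, 0.5], [0.002, 0, 0, 0.119, -0.001, 0, 0.5], [0.002, 0, 0, 0.119, -0.001, 0, 0], [0.002, 0, 0, 0.119, -0.001, 0, 0], [0.002, 0, 0, 0.119, -0.001, 0, 0], [0.002, 0, 0, 0.119, -0.001, 0, 0], [0.002, 0, 0, 0.119, -0.001, 0, 0], [0.002, 0, 0, 0.119, -0.001, 0, 0]]], force=50)

```text
clock: 25.5
tcp_pos: [0.5818, -0.2287, 0.0828]
orientation: [0.691, -0.157, 0.689, 0.156]
wrist_force: [-0.0, -0.2, 6.2]
finger_gap: 0.0086
```

Run:
```python
from look import *
st()
```

```text
t 25.5 p [ 0.5818 -0.2287  0.0828] x [ 0.0034 -0.0012 -1.    ] z [0.9024 0.4308 0.0025] q [-0.5031  0.4927 -0.0863  0.9883  0.0006  0.6223] F [-0.0027 -0.2214  6.198 ] gap 0.008603754106679648
```

Call:
step_arm(moves=[[[0, 0, 0, -0.04, 0, 0, 0], [0, 0, 0, -0.09, 0, 0, 0], [0, 0, 0, -0.14, 0, 0, 0], [0, 0, 0, -0.18, 0, 0, 0], [0, 0, 0, -0.18, 0, 0, 0], [0, 0, 0, -0.18, 0, 0, 0]]])

```text
clock: 26.1
tcp_pos: [0.5814, -0.2286, 0.2635]
orientation: [0.691, -0.157, 0.688, 0.155]
wrist_force: [0.2, 0.0, -2.5]
finger_gap: 0.0087
```

Run:
```python
from look import *
st(); go([.54,-.0055,.262],down(.6)); go([.54,-.0055,.191],down(.6))
```

```text
t 26.1 p [ 0.5814 -0.2286  0.2635] x [ 0.0048 -0.0022 -1.    ] z [0.9024 0.4308 0.0034] q [-0.5032  0.4052  0.2304  1.3907  0.0004  0.6222] F [ 0.226   0.0069 -2.4793] gap 0.008723689773090607
rot [0.4349 0.0042 0.0032] deg 24.9 shift [0.0008 0.2192 0.0588] dist 0.2269
rot [0.4349 0.0042 0.0032] deg 24.9 shift [0.0718 0.2195 0.0585] dist 0.2382
```

Call:
step_arm(moves=[[[0.435, 0.004, 0.003, 0, 0.219, 0.0585, 0], [0.435, 0.004, 0.003, 0, 0.219, 0.0585, 0], [0.435, 0.004, 0.003, 0, 0.219, 0.0585, 0], [0.435, 0.004, 0.003, 0, 0.219, 0.0585, 0], [0.435, 0.004, 0.003, 0, 0.219, 0.0585, 0], [0.435, 0.004, 0.003, 0, 0.219, 0.0585, 0], [0.435, 0.004, 0.003, 0.03, 0.219, 0.0585, 0], [0.435, 0.004, 0.003, 0.06, 0.219, 0.0585, 0], [0.435, 0.004, 0.003, 0.071, 0.219, 0.0585, 0], [0.435, 0.004, 0.003, 0.071, 0.219, 0.0585, 0], [0.435, 0.004, 0.003, 0.071, 0.219, 0.0585, 0]]])

```text
clock: 27.2
tcp_pos: [0.5403, -0.0065, 0.1919]
orientation: [0.707, -0.003, 0.707, 0.003]
wrist_force: [-0.2, -0.1, -0.6]
finger_gap: 0.0088
```

Run:
```python
from look import *
st()
p,d=env.read_camera("top"); crop(p,220,170,400,290,4.4,"pics/t19.png")
p2,d2=env.read_camera("scene"); crop(p2,280,130,440,330,3,"pics/s19.png")
np.savez("a19.npz",p=p,d=d,p2=p2,d2=d2)
go([.54,-.0055,.191],down(.6))
w=cloud("scene",d2); s=env.get_state(); r=w-s["tcp_pos"]
m=(abs(r[...,0])<.02)&(abs(r[...,1])<.05)&(r[...,2]>-.1)&(r[...,2]<.02)
q=r[m&(r[...,2]<-.02)]; print(len(q),np.percentile(q,[1,50,99],axis=0))
A=np.c_[q[:,1:],np.ones(len(q))]; 
mm=abs(q[:,0]-np.median(q[:,0]))<.006; print("plate x=f(y,z)",np.linalg.lstsq(A[mm],q[mm][:,0],rcond=None)[0])
```

```text
t 27.2 p [ 0.5403 -0.0065  0.1919] x [-0.0004 -0.0002 -1.    ] z [ 1.      0.0097 -0.0004] q [-0.1604  0.2667 -0.1421  1.1624 -0.0002  1.4007] F [-0.1559 -0.0688 -0.6219] gap 0.008841814594797324
rot [-0.0005  0.0023  0.0006] deg 0.1 shift [ 0.0021  0.0009 -0.0011] dist 0.0025
602 [[-0.0083 -0.0284 -0.0812]
 [ 0.0048 -0.0019 -0.0566]
 [ 0.0197  0.0314 -0.0207]]
plate x=f(y,z) [-0.0079 -0.0229  0.0035]
```

View pics/s19.png

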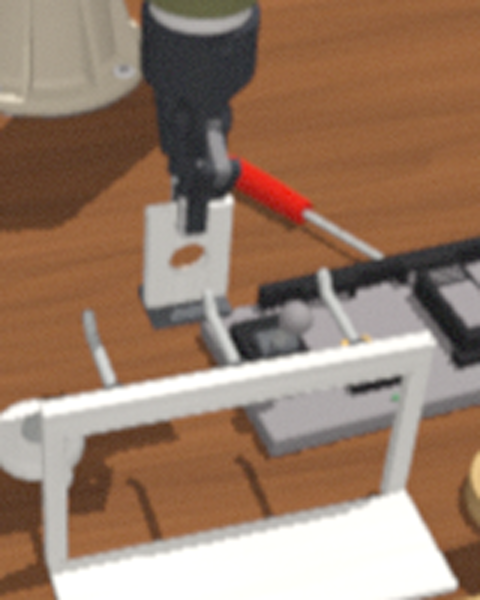

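View pics/t19.png

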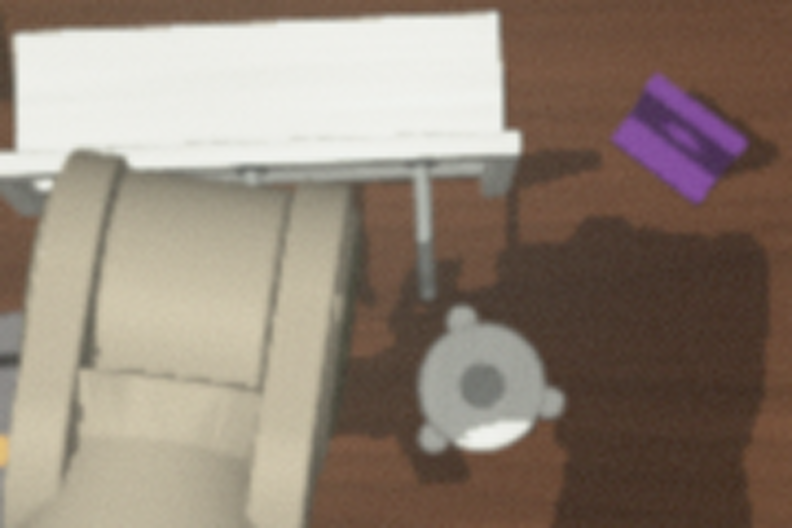

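Call:
step_arm(moves=[[[0, 0.002, 0, 0.002, 0.001, 0.02, 0], [0, 0.002, 0, 0.002, 0.001, 0.035, 0], [0, 0.002, 0, 0.002, 0.001, 0.05, 0], [0, 0.002, 0, 0.002, 0.001, 0.06, 0], [0, 0.002, 0, 0.002, 0.001, 0.068, 0], [0, 0.002, 0, 0.002, 0.001, 0.068, 0], [0, 0.002, 0, 0.002, 0.001, 0.068, 0]]])

```text
clock: 28.0
tcp_pos: [0.6088, -0.0047, 0.1913]
orientation: [0.707, -0.004, 0.707, 0.003]
wrist_force: [-0.9, 0.3, -1.9]
finger_gap: 0.0093
```

Run:
```python
from look import *
st()
p2,d2=env.read_camera("scene"); crop(p2,290,160,410,310,5,"pics/s20.png")
go([.609,-.0055,.174],down(.6))
```

```text
t 28.0 p [ 0.6088 -0.0047  0.1913] x [-0.0001 -0.0006 -1.    ] z [ 1.      0.01   -0.0001] q [-0.1393  0.3968  0.0412  1.2153 -0.0006  1.4215] F [-0.9392  0.3108 -1.9282] gap 0.009311715024070258
rot [-0.0006 -0.0004  0.0005] deg 0.0 shift [ 0.0172 -0.0008  0.0004] dist 0.0173
```

View pics/s20.png

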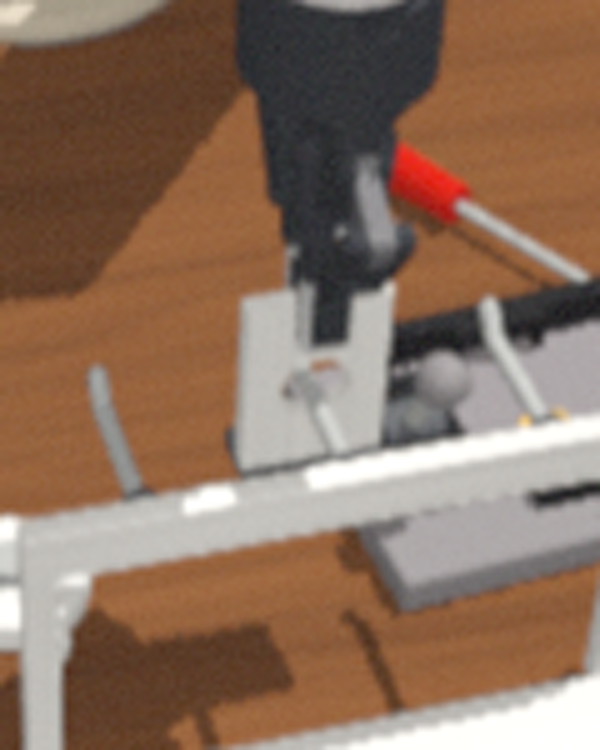

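Call:
step_arm(moves=[[[0, 0, 0, 0.006, -0.0005, 0, 0], [0, 0, 0, 0.012, -0.0005, 0, 0], [0, 0, 0, 0.016, -0.0005, 0, 0], [0, 0, 0, 0.017, -0.0005, 0, 0], [0, 0, 0, 0.017, -0.0005, 0, 0]]])

```text
clock: 28.55
tcp_pos: [0.608, -0.0052, 0.1746]
orientation: [0.707, -0.004, 0.707, 0.003]
wrist_force: [-2.3, 0.0, 2.5]
finger_gap: 0.0091
```

Run:
```python
from look import *
st()
```

```text
t 28.55 p [ 0.608  -0.0052  0.1746] x [-0.0009 -0.0006 -1.    ] z [ 1.      0.0099 -0.0009] q [-0.1402  0.4035  0.0097  1.1777 -0.0007  1.4207] F [-2.3014  0.0223  2.5335] gap 0.009112188613524601
```

Call:
step_arm(moves=[[[0, 0, 0, 0, 0, 0, 0.1], [0, 0, 0, 0, 0, 0, 0.18], [0, 0, 0, 0, 0, 0, 0.25], [0, 0, 0, 0, 0, 0, 0.25], [0, 0, 0, 0, 0, 0, 0.25], [0, 0, 0, -0.01, 0, 0, 0.25], [0, 0, 0, -0.03, 0, 0, 0.25], [0, 0, 0, -0.06, 0, 0, 0.25], [0, 0, 0, -0.08, 0, 0, 0.25], [0, 0, 0, -0.08, 0, 0, 0.25]]])

```text
clock: 29.55
tcp_pos: [0.6097, -0.0054, 0.2587]
orientation: [0.709, -0.004, 0.705, 0.003]
wrist_force: [0.3, -0.6, 0.6]
finger_gap: 0.0211
```

Run:
```python
from look import *
st()
p2,d2=env.read_camera("scene"); crop(p2,290,160,410,310,5,"pics/s21.png")
go([.594,-.3537,.25],down(-24.5)); go([.594,-.3537,.083],down(-24.5))
```

```text
t 29.55 p [ 0.6097 -0.0054  0.2587] x [ 0.0055 -0.0015 -1.    ] z [0.9999 0.01   0.0055] q [-0.14    0.3745  0.1733  1.3639 -0.0008  1.4208] F [ 0.2978 -0.5845  0.5629] gap 0.021139289980907677
rot [0.4376 0.0029 0.0005] deg 25.1 shift [ 0.0069 -0.3483 -0.0185] dist 0.3488
rot [0.4376 0.0029 0.0005] deg 25.1 shift [ 0.1739 -0.3481 -0.0189] dist 0.3896
```

View pics/s21.png

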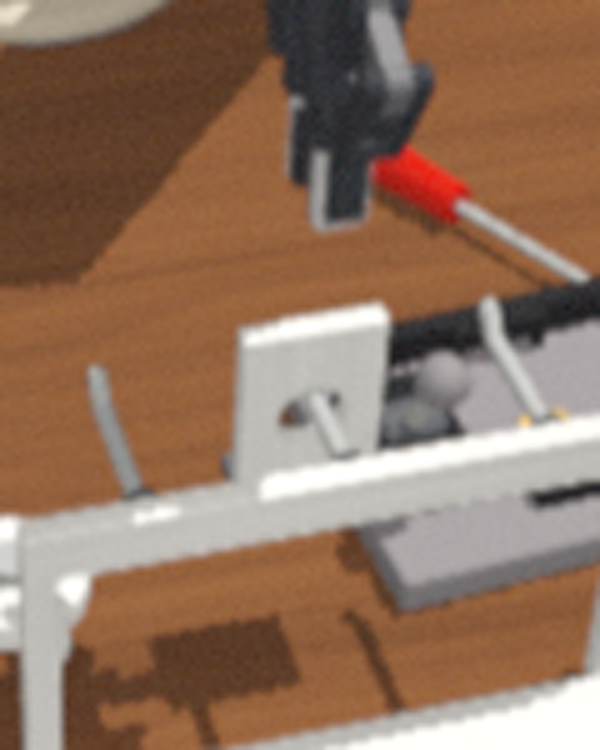

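Call:
step_arm(moves=[[[0.438, 0.003, 0, 0, -0.348, -0.019, 0.5], [0.438, 0.003, 0, 0, -0.348, -0.019, 0.5], [0.438, 0.003, 0, 0, -0.348, -0.019, 0.5], [0.438, 0.003, 0, 0, -0.348, -0.019, 0.5], [0.438, 0.003, 0, 0, -0.348, -0.019, 0.5], [0.438, 0.003, 0, 0, -0.348, -0.019, 0.5], [0.438, 0.003, 0, 0, -0.348, -0.019, 0.5], [0.438, 0.003, 0, 0.02, -0.348, -0.019, 0.5], [0.438, 0.003, 0, 0.05, -0.348, -0.019, 0.5], [0.438, 0.003, 0, 0.05, -0.348, -0.019, 0.5]]])

```text
clock: 30.6
tcp_pos: [0.5907, -0.3523, 0.2004]
orientation: [0.687, 0.152, 0.694, -0.149]
wrist_force: [-0.8, 0.4, 0.3]
finger_gap: 0.0424
```

Run:
```python
from look import *
st()
p2,d2=env.read_camera("scene"); crop(p2,130,170,290,370,3,"pics/s22.png")
go([.594,-.3537,.083],down(-24.5))
w=cloud("scene",d2);x,y,z=w[...,0],w[...,1],w[...,2]
m=(abs(x-.594)<.05)&(abs(y+.354)<.055)&(z>.085)&(z<.1)
print(m.sum(),cv2.minAreaRect(w[m][:,:2].astype(np.float32)))
```

```text
t 30.6 p [ 0.5907 -0.3523  0.2004] x [-0.0087  0.0062 -0.9999] z [ 0.9092 -0.4162 -0.0105] q [-0.6542  0.5625  0.3266  1.3455 -0.0004  1.3459] F [-0.7905  0.4205  0.3121] gap 0.04236526949939721
rot [-0.0009 -0.0073 -0.0012] deg 0.4 shift [ 0.1202 -0.0004  0.0036] dist 0.1203
174 ((0.5955082774162292, -0.35232973098754883), (0.061116889119148254, 0.013578413054347038), 66.31707763671875)
```

View pics/s22.png

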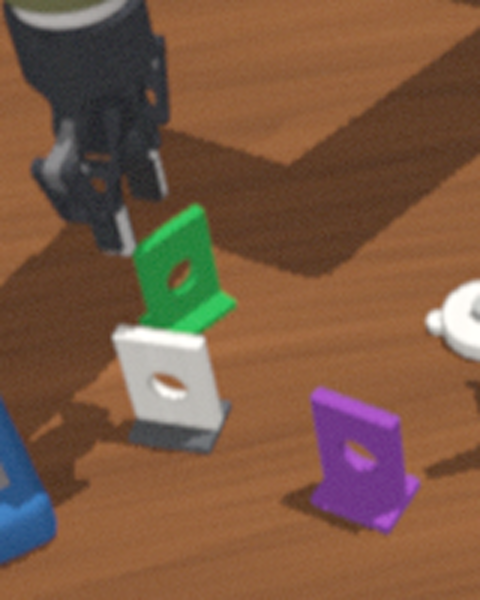

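Call:
step_arm(moves=[[[0, -0.007, 0, 0.04, 0, 0.0036, 0.5], [0, -0.007, 0, 0.08, 0, 0.0036, 0.5], [0, -0.007, 0, 0.105, 0, 0.0036, 0.5], [0, -0.007, 0, 0.118, 0, 0.0036, 0.5], [0, -0.007, 0, 0.12, 0, 0.0036, 0.5], [0, -0.007, 0, 0.12, 0, 0.0036, 0.5], [0, -0.007, 0, 0.12, 0, 0.0036, 0], [0, -0.007, 0, 0.12, 0, 0.0036, 0], [0, -0.007, 0, 0.12, 0, 0.0036, 0], [0, -0.007, 0, 0.12, 0, 0.0036, 0], [0, -0.007, 0, 0.12, 0, 0.0036, 0], [0, -0.007, 0, 0.12, 0, 0.0036, 0]]], force=50)

```text
clock: 31.85
tcp_pos: [0.5954, -0.3543, 0.0851]
orientation: [0.692, 0.15, 0.69, -0.15]
wrist_force: [1.4, -1.3, 6.4]
finger_gap: 0.0083
```

Run:
```python
from look import *
st()
```

```text
t 31.85 p [ 0.5954 -0.3543  0.0851] x [ 0.0034 -0.001  -1.    ] z [ 0.9096 -0.4155  0.0035] q [-0.653   0.6139  0.1277  1.0813  0.0013  1.3463] F [ 1.3744 -1.3073  6.3807] gap 0.00825828557059707
```

Gripped; the window centre is about 38 mm below the TCP. Lift it and carry it to peg 0.

Call:
step_arm(moves=[[[0, 0, 0, -0.04, 0, 0, 0], [0, 0, 0, -0.09, 0, 0, 0], [0, 0, 0, -0.14, 0, 0, 0], [0, 0, 0, -0.18, 0, 0, 0], [0, 0, 0, -0.18, 0, 0, 0], [0, 0, 0, -0.18, 0, 0, 0]]])

```text
clock: 32.45
tcp_pos: [0.595, -0.3543, 0.2659]
orientation: [0.693, 0.15, 0.689, -0.151]
wrist_force: [-0.8, 0.2, -1.8]
finger_gap: 0.0088
```

Run:
```python
from look import *
st(); go([.54,-.0905,.193],down(.6))
```

```text
t 32.45 p [ 0.595  -0.3543  0.2659] x [ 0.0047 -0.0021 -1.    ] z [ 0.9095 -0.4156  0.0051] q [-0.6534  0.5544  0.4717  1.4831  0.0012  1.346 ] F [-0.815   0.1557 -1.8235] gap 0.008810806438861351
rot [-0.439   0.0051  0.0011] deg 25.2 shift [ 0.0721  0.2171 -0.16  ] dist 0.2792
```

Call:
step_arm(moves=[[[-0.439, 0.005, 0.001, 0, 0.217, -0.16, 0], [-0.439, 0.005, 0.001, 0, 0.217, -0.16, 0], [-0.439, 0.005, 0.001, 0, 0.217, -0.16, 0], [-0.439, 0.005, 0.001, 0, 0.217, -0.16, 0], [-0.439, 0.005, 0.001, 0, 0.217, -0.16, 0], [-0.439, 0.005, 0.001, 0, 0.217, -0.16, 0], [-0.439, 0.005, 0.001, 0, 0.217, -0.16, 0], [-0.439, 0.005, 0.001, 0.03, 0.217, -0.16, 0], [-0.439, 0.005, 0.001, 0.06, 0.217, -0.16, 0], [-0.439, 0.005, 0.001, 0.072, 0.217, -0.16, 0], [-0.439, 0.005, 0.001, 0.072, 0.217, -0.16, 0], [-0.439, 0.005, 0.001, 0.072, 0.217, -0.16, 0]]])

```text
clock: 33.65
tcp_pos: [0.54, -0.0912, 0.1931]
orientation: [0.707, -0.003, 0.707, 0.003]
wrist_force: [0.2, -1.0, -1.1]
finger_gap: 0.0088
```

Run:
```python
from look import *
st()
p2,d2=env.read_camera("scene"); crop(p2,270,150,410,320,4,"pics/s23.png")
go([.54,-.0905,.193],down(.6))
w=cloud("scene",d2); s=env.get_state(); r=w-s["tcp_pos"]
m=(abs(r[...,0])<.02)&(abs(r[...,1])<.05)&(r[...,2]>-.1)&(r[...,2]<-.02)
q=r[m]; print(len(q),np.percentile(q,[1,50,99],axis=0))
```

```text
t 33.65 p [ 0.54   -0.0912  0.1931] x [-0.0007  0.     -1.    ] z [ 1.      0.0096 -0.0007] q [-0.3138  0.2802 -0.1209  1.1704 -0.0002  1.2474] F [ 0.2086 -0.98   -1.1446] gap 0.00881180073071321
rot [-0.0007  0.001   0.0005] deg 0.1 shift [ 0.0009  0.0008 -0.0006] dist 0.0013
655 [[-0.0092 -0.0285 -0.0854]
 [ 0.0042 -0.0021 -0.0583]
 [ 0.0196  0.0313 -0.0208]]
```

View pics/s23.png

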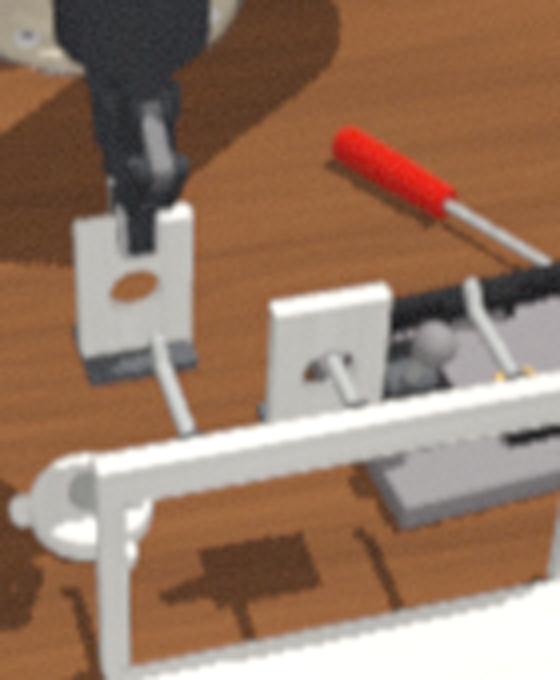

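Call:
step_arm(moves=[[[0, 0, 0, 0.001, 0.001, 0.02, 0], [0, 0, 0, 0.001, 0.001, 0.035, 0], [0, 0, 0, 0.001, 0.001, 0.05, 0], [0, 0, 0, 0.001, 0.001, 0.06, 0], [0, 0, 0, 0.001, 0.001, 0.068, 0], [0, 0, 0, 0.001, 0.001, 0.068, 0], [0, 0, 0, 0.001, 0.001, 0.068, 0]]])

```text
clock: 34.4
tcp_pos: [0.6083, -0.0896, 0.1931]
orientation: [0.707, -0.004, 0.707, 0.003]
wrist_force: [0.6, -0.8, -1.5]
finger_gap: 0.0085
```

Run:
```python
from look import *
st()
p2,d2=env.read_camera("scene"); crop(p2,270,170,390,320,5,"pics/s24.png")
go([.608,-.0905,.176],down(.6))
```

```text
t 34.4 p [ 0.6083 -0.0896  0.1931] x [ 0.0006 -0.0004 -1.    ] z [1.     0.0098 0.0006] q [-0.2766  0.407   0.061   1.2241 -0.0003  1.2844] F [ 0.5587 -0.7522 -1.4574] gap 0.008498814482609945
rot [-0.0008  0.0005  0.0004] deg 0.1 shift [ 0.017  -0.0009 -0.0001] dist 0.0171
```

View pics/s24.png

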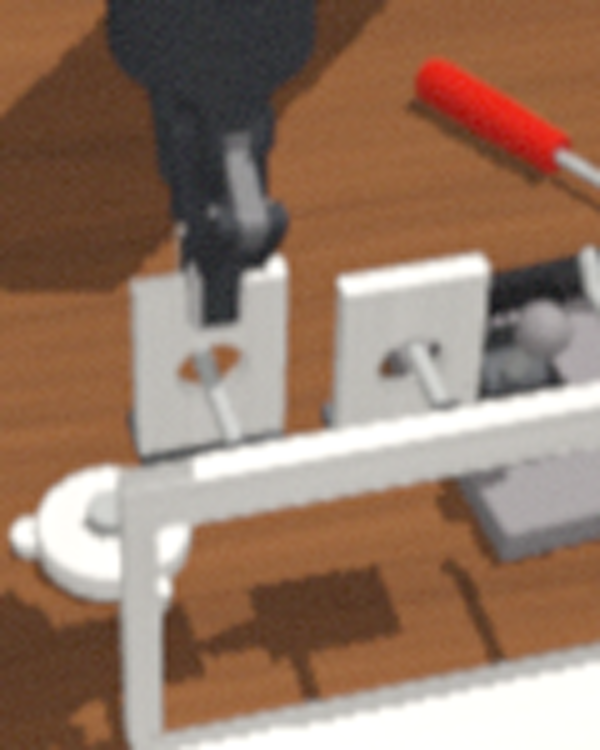

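Peg 0 passes through the window around (215,380). Lower, release, lift.

Call:
step_arm(moves=[[[0, 0, 0, 0.006, -0.0005, 0, 0], [0, 0, 0, 0.012, -0.0005, 0, 0], [0, 0, 0, 0.016, -0.0005, 0, 0], [0, 0, 0, 0.0175, -0.0005, 0, 0], [0, 0, 0, 0.0175, -0.0005, 0, 0]]])

```text
clock: 34.95
tcp_pos: [0.6076, -0.0901, 0.1768]
orientation: [0.707, -0.004, 0.707, 0.003]
wrist_force: [-4.0, 1.0, 7.7]
finger_gap: 0.0089
```

Run:
```python
from look import *
st()
```

```text
t 34.95 p [ 0.6076 -0.0901  0.1768] x [ 0.0008 -0.0008 -1.    ] z [1.     0.0097 0.0008] q [-0.2775  0.4128  0.0292  1.1862 -0.0005  1.2836] F [-4.0047  0.9987  7.6888] gap 0.00885639484089927
```

Call:
step_arm(moves=[[[0, 0, 0, 0, 0, 0, 0.1], [0, 0, 0, 0, 0, 0, 0.18], [0, 0, 0, 0, 0, 0, 0.25], [0, 0, 0, 0, 0, 0, 0.25], [0, 0, 0, 0, 0, 0, 0.25], [0, 0, 0, -0.01, 0, 0, 0.25], [0, 0, 0, -0.03, 0, 0, 0.25], [0, 0, 0, -0.06, 0, 0, 0.25], [0, 0, 0, -0.1, 0, 0, 0.25], [0, 0, 0, -0.1, 0, -0.05, 0.25], [0, 0, 0, -0.1, 0, -0.1, 0.25], [0, 0, 0, -0.1, 0, -0.15, 0.25]]])

```text
clock: 36.15
tcp_pos: [0.4565, -0.0915, 0.2775]
orientation: [0.708, -0.004, 0.706, 0.003]
wrist_force: [0.8, -0.6, 1.3]
finger_gap: 0.0211
```

Run:
```python
from look import *
st()
p,d=env.read_camera("top"); crop(p,90,170,440,330,2.2,"pics/t25.png")
p2,d2=env.read_camera("scene"); crop(p2,160,150,520,370,2.2,"pics/s25.png")
bays("top",d);bays("scene",d2)
go([.445,.063,.24],down(95,20))
```

```text
t 36.15 p [ 0.4565 -0.0915  0.2775] x [ 0.0022 -0.0015 -1.    ] z [0.9999 0.0102 0.0022] q [-0.3701  0.0899 -0.1479  1.3305 -0.0006  1.1905] F [ 0.8035 -0.6244  1.3011] gap 0.021111723450565816
top bay 0 374 plane slope,h [-0.0013  0.0262  0.0206]
top bay 1 398 plane slope,h [0.004  0.0099 0.0468]
top bay 2 395 plane slope,h [ 0.0035 -0.0211  0.0468]
scene bay 0 73 plane slope,h [0.024  0.0248 0.0203]
scene bay 1 231 plane slope,h [ 0.0142 -0.014   0.0462]
scene bay 2 232 plane slope,h [0.0106 0.0016 0.0463]
rot [-1.6308 -0.2903 -0.2701] deg 96.2 shift [ 0.0368  0.1528 -0.0042] dist 0.1572
```

View pics/s25.png

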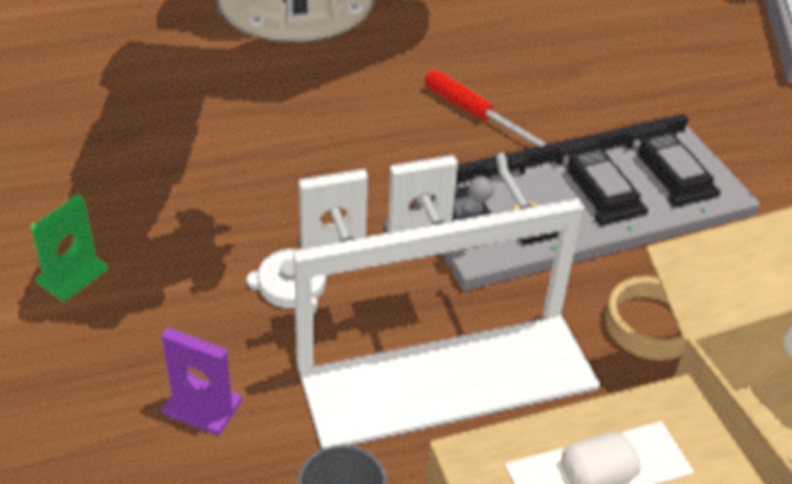

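View pics/t25.png

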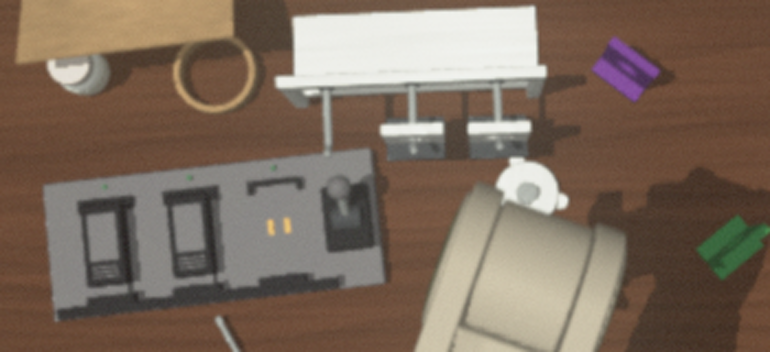

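The second stand hangs too. As an extra check that the lever is really at its end stop (the knob travelled about 51 mm; I don't know where on the lever it sits), I'll press it once more.

Call:
step_arm(moves=[[[-0.8, 0, 0, 0, 0, 0, 0], [-0.8, 0, 0, 0, 0, 0, 0], [-0.8, 0, 0, 0, 0, 0, 0], [-0.8, 0, 0, 0, 0, 0, 0], [-0.8, 0, 0, 0, 0, 0, 0], [-0.8, 0, 0, 0, 0, 0, 0], [-1.6308, -0.2903, -0.2701, 0.02, 0.1528, -0.004, 0], [-1.6308, -0.2903, -0.2701, 0.03, 0.1528, -0.004, 0], [-1.6308, -0.2903, -0.2701, 0.0368, 0.1528, -0.004, 0], [-1.6308, -0.2903, -0.2701, 0.0368, 0.1528, -0.004, 0], [-1.6308, -0.2903, -0.2701, 0.0368, 0.1528, -0.004, 0], [-1.6308, -0.2903, -0.2701, 0.0368, 0.1528, -0.004, 0]]])

```text
clock: 37.45
tcp_pos: [0.4454, 0.0643, 0.2409]
orientation: [-0.562, 0.594, -0.382, -0.43]
wrist_force: [-0.1, -1.0, -0.3]
finger_gap: 0.0
```

Run:
```python
from look import *
st()
u=np.array([np.cos(np.deg2rad(5)),np.sin(np.deg2rad(5)),0])
for L,z in ((.02,.1),(.07,.1),(.085,.1),(.1,.1)): go(np.array([.445,.065,z])+L*u,down(95,20))
```

```text
t 37.45 p [0.4454 0.0643 0.2409] x [ 0.3385  0.0284 -0.9405] z [-0.0808  0.9967  0.001 ] q [-0.0692 -0.2068 -0.5747  0.86    0.0518 -0.1409] F [-0.0837 -0.986  -0.3402] gap 1.5949102173914727e-05
rot [-0.0064 -0.0012 -0.0024] deg 0.4 shift [0.1392 0.0294 0.0007] dist 0.1423
rot [-0.0064 -0.0012 -0.0024] deg 0.4 shift [ 0.1562 -0.0176  0.001 ] dist 0.1572
rot [-0.0064 -0.0012 -0.0024] deg 0.4 shift [ 0.1613 -0.0317  0.0011] dist 0.1644
rot [-0.0064 -0.0012 -0.0024] deg 0.4 shift [ 0.1664 -0.0458  0.0012] dist 0.1726
```

Call:
step_arm(moves=[[[-0.006, 0, 0, 0.04, 0.015, 0, 0], [-0.006, 0, 0, 0.09, 0.028, 0, 0], [-0.006, 0, 0, 0.139, 0.0294, 0.001, 0], [-0.006, 0, 0, 0.139, 0.0294, 0.001, 0], [-0.006, 0, 0, 0.148, 0.006, 0.001, 0], [-0.006, 0, 0, 0.1562, -0.0176, 0.001, 0], [-0.006, 0, 0, 0.16, -0.028, 0.001, 0], [-0.006, 0, 0, 0.163, -0.036, 0.001, 0], [-0.006, 0, 0, 0.163, -0.036, 0.001, 0], [-0.006, 0, 0, 0.163, -0.036, 0.001, 0]]])

```text
clock: 38.45
tcp_pos: [0.5338, 0.0727, 0.1006]
orientation: [-0.56, 0.596, -0.381, -0.431]
wrist_force: [-1.6, 0.0, 0.8]
finger_gap: -0.0001
```

Run:
```python
from look import *
st()
```

```text
t 38.45 p [0.5338 0.0727 0.1006] x [ 0.3384  0.0284 -0.9406] z [-0.0866  0.9962 -0.0011] q [-0.0356  0.1016 -0.6654  0.4595  0.0404 -0.1154] F [-1.5602  0.0449  0.8107] gap -0.00011993139232385869
```

Call:
step_arm(moves=[[[0, 0, 0, 0.002, -0.01, 0, 0], [0, 0, 0, 0.004, -0.016, 0, 0], [0, 0, 0, 0.004, -0.016, 0, 0], [0, 0, 0, 0.004, -0.016, 0, 0]]])

```text
clock: 38.85
tcp_pos: [0.5355, 0.0728, 0.0952]
orientation: [-0.554, 0.591, -0.39, -0.437]
wrist_force: [-34.6, -7.6, 14.4]
finger_gap: -0.0001
```

Run:
```python
from look import *
st()
p2,d2=env.read_camera("scene"); crop(p2,320,130,440,260,5,"pics/s26.png")
```

```text
t 38.85 p [0.5355 0.0728 0.0952] x [ 0.3129  0.0239 -0.9495] z [-0.0842  0.9964 -0.0027] q [-0.0318  0.1268 -0.6406  0.486   0.0338 -0.1111] F [-34.5558  -7.6409  14.3658] gap -5.613780586200215e-05
```

View pics/s26.png

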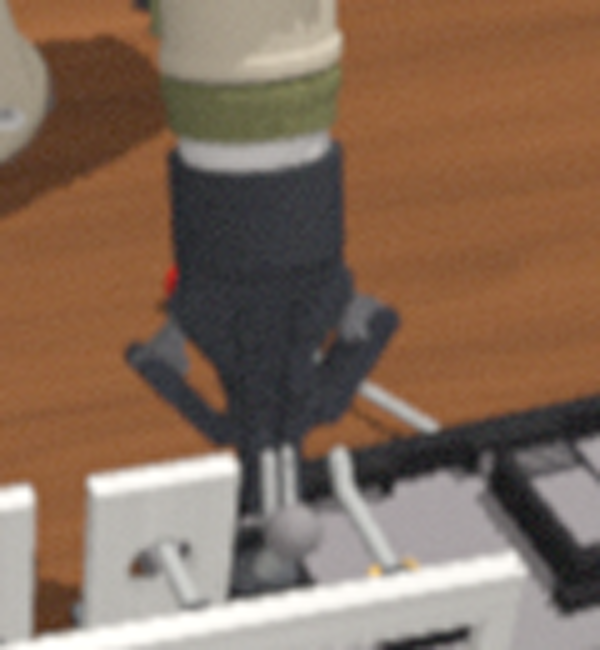

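The lever stays at its stop under 35 N, so it is fully on. Retreat, then a last look.

Call:
step_arm(moves=[[[0, 0, 0, 0, 0.03, 0, 0], [0, 0, 0, 0, 0.07, 0, 0], [0, 0, 0, -0.03, 0.1, 0, 0], [0, 0, 0, -0.08, 0.1, 0, 0], [0, 0, 0.3, -0.12, 0.1, -0.05, 0], [0, 0, 0.3, -0.12, 0.1, -0.1, 0], [0, 0, 0.3, -0.12, 0.1, -0.15, 0], [0, 0, 0.3, -0.12, 0.1, -0.2, 0], [0, 0, 0.3, -0.12, 0.1, -0.2, 0], [0, 0, 0.3, -0.12, 0.1, -0.2, 0]]])

```text
clock: 39.9
tcp_pos: [0.4207, -0.1401, 0.1788]
orientation: [-0.484, 0.525, -0.475, -0.514]
wrist_force: [-0.5, 0.7, -0.2]
finger_gap: -0.0002
```

Run:
```python
from look import *
st()
p,d=env.read_camera("top"); crop(p,90,170,530,330,1.8,"pics/t27.png")
p2,d2=env.read_camera("scene"); crop(p2,160,100,520,370,2.2,"pics/s27.png")
bays("top",d);bays("scene",d2)
for t in ("pack0_mid","stand0_eye"):
  for n in ("top","scene"):
    print(n,t,[(np.round(r["uv"]),round(r["confidence"],2)) for r in env.boxes_of(n,t)])
w=cloud("scene",d2)
for yc in (-.09,-.005):
    m=(abs(w[...,1]-yc)<.036)&(abs(w[...,0]-.61)<.03)&(w[...,2]>.16)&(w[...,2]<.2); q=w[m]; print("hung",len(q),np.median(q,0),q[:,2].max())
```

```text
t 39.9 p [ 0.4207 -0.1401  0.1788] x [ 0.0206 -0.002  -0.9998] z [-0.0797  0.9968 -0.0037] q [-0.5085  0.076  -0.4092  1.0665  0.0083 -0.5882] F [-0.4788  0.7439 -0.2123] gap -0.00017982658823644023
top bay 0 381 plane slope,h [-0.0045 -0.0111  0.0205]
top bay 1 395 plane slope,h [0.0017 0.0035 0.0468]
top bay 2 394 plane slope,h [-0.006  -0.0224  0.0469]
scene bay 0 70 plane slope,h [0.0121 0.0163 0.0201]
scene bay 1 249 plane slope,h [-0.0034  0.0249  0.0463]
scene bay 2 229 plane slope,h [0.0043 0.0082 0.0465]
top pack0_mid []
scene pack0_mid []
top stand0_eye [(array([315., 232.]), 0.57)]
scene stand0_eye [(array([310., 244.]), 0.9)]
hung 374 [ 0.6114 -0.0898  0.1764] 0.18672661876017504
hung 352 [ 0.612  -0.0047  0.177 ] 0.18593941231910582
```

View pics/s27.png

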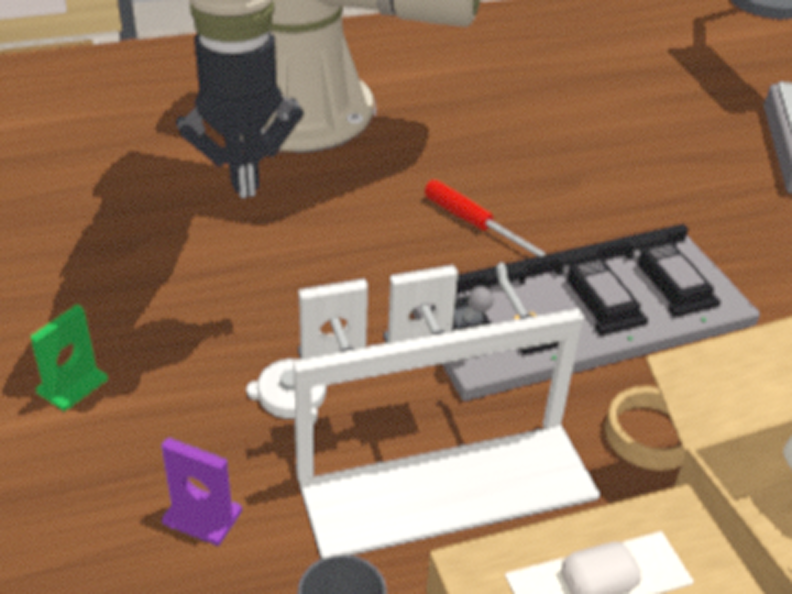

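View pics/t27.png

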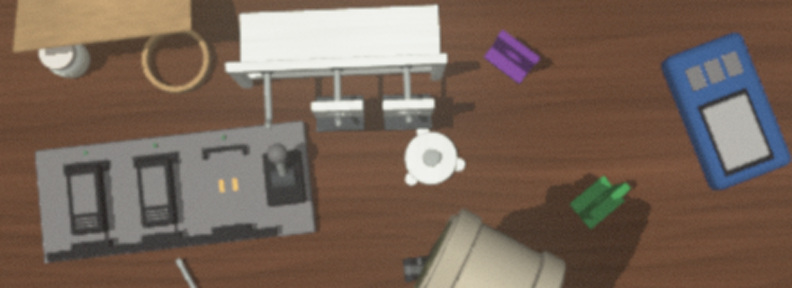

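Last pictures: both packs lie flat in their bays (top (155,190) and (85,198)), the lever leans away from the robot at (278,160), both stands hang at (338,112) and (408,112), and the analyser is untouched. No third pack is on the table.

Run:
```python
from workcell import env
print(env.hand_in())
```

```text
the job is handed in; nothing more can be done
None
```

The inspection kit is put away and the job is handed in after about 40 s of robot time; no verdict was reported.

- **Packs:** I found only two packs on the table. They went into the middle bay and the bay farthest from the switch. Last check: both tops lie flat within about 0.4° lengthwise (up to about 1.4° sideways, within the depth noise) and 46–47 mm above the table (46 mm expected when home).
- **Master switch:** I threw it on after both packs were in. The knob travelled only about 51 mm by camera, against the 58 mm quoted for the lever tip. Since I don't know where the knob sits on the lever, I pressed it again with 35 N. It did not move, so I take it to be at its end stop.
- **Stands:** Both white stands hang by their windows, foot down, on the rightmost and middle pegs. Their top edges measured 186–187 mm high, against about 184 mm expected.
- **Left alone:** The analyser and the green and purple look-alikes were not touched.

The two cameras disagreed with each other by about 3–4 mm, so I used their average and contact with the bay end stops to place the packs. In the last pictures the network found no pack at all, so the seating check rests on the depth readings and my own look at the images.

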